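# Find and mark the balance points of cabinet pivot arms

### The arm

A 6-joint arm with a two-finger parallel gripper is mounted at the origin on the work surface. World frame = base frame: x ahead of the robot, y to its left, z up, the work surface at z = 0. Lengths are in m, angles in degrees, forces in N, time in s.
With the tool pointing down it reaches from about 0.375 to 0.9 m from the base axis. Payload 3.1 kg.
Tool frame: the origin (TCP) lies midway between the tips of the shut fingers; the grasp point (between the pads) lies pinch_z behind it (pinch_z is the distance from the TCP to the grasp point, in m); z points along the fingers, y is the line along which they close (so a half turn about z gives the same grasp; the last joint's range is limited). The gripper opens to 87 mm and grips with 3 to 60 N. Pads are 19 mm wide; open, the fingers measure 117 mm over their backs; the gripper's body (75 mm by 190 mm) begins 51 mm behind the grasp point.
Start: joints at [-84.368, 30.224, 82.088, -0, 67.689, -10.227], TCP at [0.171, -0.601, 0.223] pointing down, gripper open.
Joint ranges: [-176.69, 176.69], [-43.24, 126.21], [12.49, 139.97], [-82, 262], [0, 151.66], [-163.58, 163.58]. Speed limits (degrees/s): [159.86, 159.86, 180, 180, 180, 180].

### API

Orientations are given as [roll, pitch, yaw] about the fixed x, y, z axes, in that order (R = Rz(yaw) Ry(pitch) Rx(roll)).
In Python, from plant import state, read_camera, job_done, spot_in, outline_of, pinch_z gives the robot as it stands.
- The arm moves only by the shell command python3 -m jog 'ROWS' [OPENING] [FORCE]. ROWS is JSON, a list of rows, each a list of 2 entries, a list of its own where there are three numbers: the shift along the world's x, y, z in cm, then the turn, a rotation vector about the world's x, y, z in degrees. In form: [[[dx, dy, dz], [ax, ay, az]], ...]. A call has 1 to 8 rows; each row shifts and turns the commanded pose from where the row before left it; what a row does not reach is not made up. A row lasts 1/8 s, in which the tool goes at most 62.5 mm and 10.7 degrees, less where a joint would pass 70% of its speed; a pose out of reach is approached as far as the arm can. A call with a gripper value outside its range is refused whole. OPENING is the finger opening in cm, from 0 to 8.7, set as the call begins (- or left out, the last holds). The fingers move at their own pace and stop on an object; FORCE is the grip in N (left out, the last holds). Time passes only in rows, so rows that do not move let the fingers close. It gives the time, the measured TCP pose, the force and the opening at its end, in the units of the state.
- state(): the state, without advancing time (a new reading comes with each control period).
- read_camera(name): name is "scene" or "top"; returns a dict with "image" (400x640x3 uint8, red, green, blue), "intrinsics" (3x3 intrinsics, pixels), "extrinsics" (4x4, takes a point from camera to world coordinates). Camera axes: x right, y up, looking along -z (the intrinsics and any distortion apply to the point x, -y, -z); pixel columns grow to the right and rows downward; lengths in m; the calibration is good to about 2 mm. A picture is of the moment at which its call begins. There is no depth.
- job_done(): hands the job in, once; it reports no verdict.
Trained networks look in the newest picture that a camera, given by its name, has taken for a name from the list of things; names that differ only in an ending like _2 or _b are one class to them, and where a whole thing is asked for, a point or a joint stands for the part that bears it (a point fixed in the world has none). Each returns a list of dicts, best first, with "p" (0 to 1); they miss things now and then, are a little off and sometimes report something else, mostly with a low value. They report only what shows in the picture. A call takes as long as a camera call. They do not tell look-alikes from the thing itself.
- spot_in(camera, label): "centre" ([column, row] in pixels, amid what is visible of it).
- outline_of(camera, label): "pixels" (400x640 bool, what is visible of it) and "centre" ([column, row] in pixels, amid what is visible of it).
The state is a dict: "time_s": time; "joint_positions": joint angles; "joint_vel": joint speeds; "effort": joint torques, N m; "tcp_pos": TCP position; "orientation": TCP orientation; "ft_force": force on the tool from outside, world axes, zero at the start; "torque": the same for the moment, N m; "opening": finger opening in m.
Only numpy, scipy, OpenCV 4.12 (cv2) and the standard library are available. Lean on these libraries where they do the work, as an engineer would, in place of code of your own. Each camera call takes 0.05 s, during which the arm holds its last target. There are 200 camera calls.

### The job

Lay each pivot arm that is on the bench across the steel edge of the balancing stand, slide it along until it balances level on the edge by itself, and mark the point by setting a red saddle astride it right above the edge. When every arm is balanced and marked, push the hinged leaf of the draught screen shut until its ball catch holds it, and leave the arms level on the edge with their saddles on. Leave the wax tin, the bottle and the brush where they are.

Things in the scene. Friction and masses are not known exactly. Their poses are not given: they have to be found in the camera images.
- stand: Balancing stand fixed to the bench. Origin: bottom of its base board, under the middle of the edge; z up. The steel edge runs along its y axis. Base board 350 (x) by 330 (y) by 12 mm. A clear wall 98 mm high stands at x = +170 mm; the hinged leaf closes the +y end; the -x side, the -y end and the top are open. Three arms fit side by side, at about y = -90, -5 and +80 mm.
- edge (a point): Middle of the top of the steel edge, 50 mm above the stand's origin; axes as the stand's. The top is blunt, 10 mm wide (x) and runs from y = -140 to +130 mm. An arm out of balance tips about 0.1 rad until it rests on one of two rubber sills (12 mm wide, 5.5 mm lower than the edge) that run parallel to it at x = -50 and +50 mm; in balance it rights itself.
- bar1: Pivot arm: bare pale wooden bar 200 mm long, 22 by 22 mm, its last 30 mm at +x a steel end piece. Origin: middle of the length, on the axis; x along the bar towards the steel end. 0.16 to 0.23 kg. Its balance point lies 20 to 43 mm from the origin towards the steel end, differs from arm to arm and must be found by trying. Starts flat on the bench beyond the stand's -y end; may be absent.
- bar2: Pivot arm: white-painted wooden bar 200 mm long, 22 by 22 mm, its last 30 mm at +x a steel end piece. Origin: middle of the length, on the axis; x along the bar towards the steel end. 0.16 to 0.23 kg. Its balance point lies 20 to 43 mm from the origin towards the steel end, differs from arm to arm and must be found by trying. Starts flat on the bench beyond the stand's -y end; may be absent.
- bar3: Pivot arm: green-painted wooden bar 200 mm long, 22 by 22 mm, its last 30 mm at +x a steel end piece. Origin: middle of the length, on the axis; x along the bar towards the steel end. 0.16 to 0.23 kg. Its balance point lies 20 to 43 mm from the origin towards the steel end, differs from arm to arm and must be found by trying. Starts flat on the bench beyond the stand's -y end; may be absent.
- saddle1: Red saddle marker, 25 g, one of four alike (spares may stay); stands on two legs on the bench. Origin: bottom, between the feet; z up, x along the bar it will straddle. Legs along y with a 28 mm gap, 38 mm wide overall, 20 mm long in x; roof underside at z = 14, top at 20 mm; above it a square grip 14 by 14 mm up to z = 44 mm. Seated on an arm, its origin is 3 mm below the bar's axis.
- saddle2: Red saddle marker, 25 g, one of four alike (spares may stay); stands on two legs on the bench. Origin: bottom, between the feet; z up, x along the bar it will straddle. Legs along y with a 28 mm gap, 38 mm wide overall, 20 mm long in x; roof underside at z = 14, top at 20 mm; above it a square grip 14 by 14 mm up to z = 44 mm. Seated on an arm, its origin is 3 mm below the bar's axis.
- saddle3: Red saddle marker, 25 g, one of four alike (spares may stay); stands on two legs on the bench. Origin: bottom, between the feet; z up, x along the bar it will straddle. Legs along y with a 28 mm gap, 38 mm wide overall, 20 mm long in x; roof underside at z = 14, top at 20 mm; above it a square grip 14 by 14 mm up to z = 44 mm. Seated on an arm, its origin is 3 mm below the bar's axis.
- saddle4: Red saddle marker, 25 g, one of four alike (spares may stay); stands on two legs on the bench. Origin: bottom, between the feet; z up, x along the bar it will straddle. Legs along y with a 28 mm gap, 38 mm wide overall, 20 mm long in x; roof underside at z = 14, top at 20 mm; above it a square grip 14 by 14 mm up to z = 44 mm. Seated on an arm, its origin is 3 mm below the bar's axis.
- leaf (a joint): Hinge of the draught-screen leaf: upright axis at x = +166, y = +152 mm of the stand; 0 = shut (leaf along the stand's -x from the hinge), up to 1.3 rad as the free end swings out to +y. Leaf 270 mm long, 10 mm thick, 21 to 101 mm above the bench, moves easily, stays where left. From about 0.06 rad a ball catch resists with some 3 N, then it snaps to 0 and holds. Push from outside (+y).
- leaf_push (a point): Point on the leaf's outer (+y) face, 240 mm from the hinge, 90 mm above the bench; moves with the leaf.
- wax: Yellow wax tin, 76 mm across, 50 mm high, beyond the work; bystander. Origin at its bottom.
- stripper: Bottle with a blue label, 70 mm across, 170 mm high, near the robot on its left; bystander. Origin at its bottom.
- brush: Brush about 180 mm long lying beyond the stand (+x); bystander.
Not all that is in view belongs to the job. What is shaped like the saddle1 but black or yellow is not meant.

How it is judged:
By the outcome, as a careful person would: the job done as asked, in the order asked, and still so for the second after the job is handed in, with the robot touching nothing.
Of bar1, bar2, bar3 only 2 to 3 are there at a start; the rules pass over those that are not, and their reading is None.
At some moment in a run one of bar1, bar2, bar3 may be knocked a few centimetres aside while the robot is not near it.
Once in a run the grip may slacken for a moment while it holds something.
It also fails if it takes over 210 s, if anything falls off the work surface, if the arm or the gripper's body presses on something with over 40 N, if the wrist force passes 120 N, or if a joint passes its speed limit or range.

## Working session

There is one attempt and no reset: what is moved stays moved. The work goes in short steps, Python scripts to look and compute and a shell command to move; the robot and the scene stay as the last step left them, time stands still between calls to the robot, and variables do not carry over. Pictures are saved under pics/ and viewed, on a budget of 18 in all, crops included, one or two more only if the job needs it, and the job is handed in when it is done.

```bash
ls; mkdir -p pics
cat > h.py <<'E'
import numpy as np, cv2
from plant import *
def ray(c,px):
    K=np.array(c["intrinsics"]);E=np.array(c["extrinsics"])
    d=np.linalg.inv(K)@np.array([px[0],px[1],1.0]); d=np.array([d[0],-d[1],-d[2]])
    return E[:3,3],E[:3,:3]@d
def at(c,px,z):
    o,d=ray(c,px); return o+d*(z-o[2])/d[2]
def proj(c,P):
    K=np.array(c["intrinsics"]);E=np.array(c["extrinsics"])
    p=np.linalg.inv(E)@np.append(P,1); q=K@np.array([p[0],-p[1],-p[2]]); return q[:2]/q[2]
def save(c,n): cv2.imwrite("pics/"+n,cv2.cvtColor(c["image"],cv2.COLOR_RGB2BGR))
E
python3 - <<'E'
from h import *
print(state()["tcp_pos"],state()["orientation"],pinch_z, state()["opening"])
for n in("scene","top"):
    c=read_camera(n);save(c,n+"0.png");print(n,np.round(c["intrinsics"],1).tolist(),np.round(c["extrinsics"],3).tolist())
    for l,z in(("bar1",.011),("bar2",.011),("bar3",.011),("saddle1",.02),("stand",.012),("wax",.025),("stripper",.08),("leaf",.06)):
        print(l,[(np.round(o["centre"]).tolist(),round(o["p"],2),np.round(at(c,o["centre"],z)[:2],3).tolist()) for o in spot_in(n,l)])
E
```

```text
pics
[ 0.1707456  -0.60045669  0.22156001] [-1.79875736e+02 -2.04384588e-02  1.58598050e+01] 0.0187 0.08695804392093603
scene [[496.6, 0.0, 320.9], [0.0, 496.6, 199.9], [0.0, 0.0, 1.0]] [[0.066, -0.754, 0.653, 1.372], [0.998, 0.06, -0.031, -0.003], [-0.016, 0.654, 0.756, 1.04], [0.0, 0.0, 0.0, 1.0]]
bar1 [([199.0, 192.0], 0.87, [0.428, -0.297]), ([183.0, 248.0], 0.84, [0.617, -0.32])]
bar2 [([199.0, 192.0], 0.87, [0.428, -0.297]), ([183.0, 248.0], 0.84, [0.617, -0.32])]
bar3 [([199.0, 192.0], 0.87, [0.428, -0.297]), ([183.0, 248.0], 0.84, [0.617, -0.32])]
saddle1 [([248.0, 231.0], 0.74, [0.583, -0.155]), ([217.0, 168.0], 0.7, [0.343, -0.253]), ([247.0, 188.0], 0.5, [0.43, -0.162]), ([246.0, 209.0], 0.48, [0.507, -0.163]), ([237.0, 255.0], 0.47, [0.654, -0.181])]
stand [([346.0, 213.0], 0.97, [0.536, 0.102])]
wax [([234.0, 286.0], 0.76, [0.745, -0.184])]
stripper [([416.0, 128.0], 0.97, [0.287, 0.332])]
leaf [([444.0, 210.0], 0.86, [0.584, 0.348])]
top [[498.8, 0.0, 318.1], [0.0, 498.8, 194.1], [0.0, 0.0, 1.0]] [[-0.026, 0.997, -0.077, 0.406], [-0.999, -0.027, -0.022, 0.015], [-0.024, 0.077, 0.997, 1.644], [0.0, 0.0, 0.0, 1.0]]
bar1 [([427.0, 162.0], 0.76, [0.627, -0.31])]
bar2 [([427.0, 162.0], 0.76, [0.627, -0.31])]
bar3 [([427.0, 162.0], 0.76, [0.627, -0.31])]
saddle1 [([385.0, 157.0], 0.66, [0.649, -0.171]), ([415.0, 253.0], 0.59, [0.332, -0.256]), ([387.0, 197.0], 0.58, [0.516, -0.172]), ([387.0, 243.0], 0.51, [0.368, -0.169]), ([422.0, 274.0], 0.47, [0.266, -0.276]), ([380.0, 176.0], 0.4, [0.587, -0.153])]
stand [([308.0, 197.0], 0.81, [0.523, 0.084])]
wax [([387.0, 128.0], 0.71, [0.744, -0.182])]
stripper [([229.0, 279.0], 0.94, [0.271, 0.333]), ([380.0, 175.0], 0.64, [0.583, -0.148])]
leaf [([222.0, 180.0], 0.81, [0.582, 0.356])]
```

View pics/scene0.png

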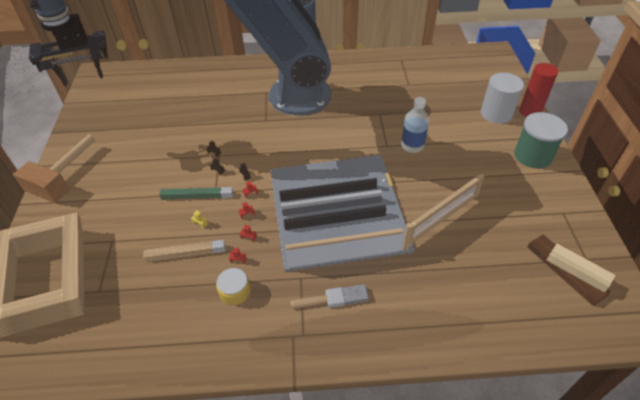

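View pics/top0.png

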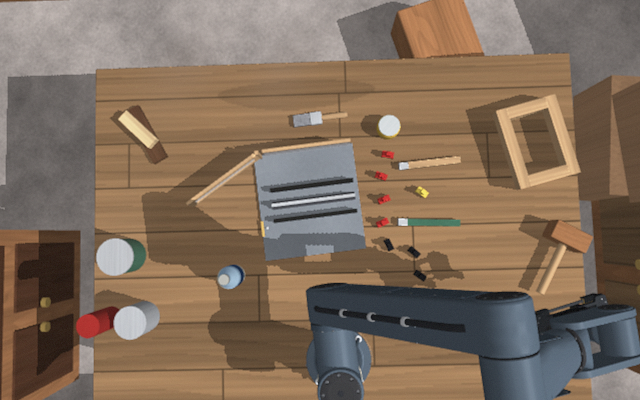

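The scene shows two arms: a pale one at scene (185,251) / top (430,162), and a green one at scene (196,193) / top (430,222). Both have their steel ends towards +y. The four red saddles are in a column at top x≈385, and the stand's edge runs from top (272,204) to (355,196). Next I'll zoom in and measure.

Run:
```python
from h import *
for n in("top","scene"):
    c=read_camera(n);im=c["image"]
    if n=="top": cv2.imwrite("pics/z1.png",cv2.resize(cv2.cvtColor(im[130:290,240:470],cv2.COLOR_RGB2BGR),None,fx=3.4,fy=3.4,interpolation=cv2.INTER_CUBIC))
    for o in outline_of(n,"bar1"):
        p=np.argwhere(o["pixels"])[:,::-1].astype(np.float32)
        r=cv2.minAreaRect(p);b=cv2.boxPoints(r)
        w=np.array([at(c,q,.012)[:2] for q in b]);e=sorted([(np.linalg.norm(w[i]-w[(i+1)%4]),*(w[i]-w[(i+1)%4])) for i in range(2)])[-1]
        print(n,"bar",round(o["p"],2),len(p),np.round(w.mean(0),4),"len",round(e[0],3),"ang",round(np.degrees(np.arctan2(e[2],e[1]))%180,1))
    hsv=cv2.cvtColor(im,cv2.COLOR_RGB2HSV)
    m=((hsv[...,0]<6)|(hsv[...,0]>174))&(hsv[...,1]>170)&(hsv[...,2]>90)
    k,l,s,ce=cv2.connectedComponentsWithStats(m.astype(np.uint8))
    for i in range(1,k):
        if s[i,4]>8: print(n,"red",np.round(ce[i],1),s[i,4],np.round(at(c,ce[i],.022)[:2],4))
    for o in outline_of(n,"stand")[:1]:
        p=np.argwhere(o["pixels"])[:,::-1].astype(np.int32); h=cv2.approxPolyDP(cv2.convexHull(p),4,True)[:,0]
        print("stand",[(q.tolist(),np.round(at(c,q,.012)[:2],3).tolist()) for q in h])
```

```text
top bar 0.8 448 [ 0.6242 -0.317 ] len 0.202 ang 94.7
top red [387.2 154.3] 66 [ 0.6564 -0.179 ]
top red [380.7 175.6] 65 [ 0.5869 -0.1553]
top red [383.5 199. ] 67 [ 0.5101 -0.1614]
top red [382.  222.3] 63 [ 0.4346 -0.154 ]
top red [ 92.7 324.2] 653 [0.1304 0.7901]
stand [([365, 248], [0.353, -0.097]), ([266, 260], [0.322, 0.226]), ([187, 202], [0.519, 0.484]), ([255, 151], [0.682, 0.256]), ([349, 139], [0.713, -0.056])]
scene bar 0.96 807 [ 0.4302 -0.3072] len 0.206 ang 87.5
scene bar 0.79 966 [ 0.6226 -0.3177] len 0.206 ang 94.7
scene red [547.6  69.9] 99 [-0.0384  0.8606]
scene red [247.1 188.2] 37 [ 0.4329 -0.1624]
scene red [242.7 211.6] 16 [ 0.5166 -0.1715]
stand [([483, 175], [0.427, 0.505]), ([476, 195], [0.5, 0.465]), ([410, 252], [0.673, 0.25]), ([284, 269], [0.699, -0.065]), ([273, 168], [0.35, -0.091]), ([379, 155], [0.322, 0.223])]
```

View pics/z1.png

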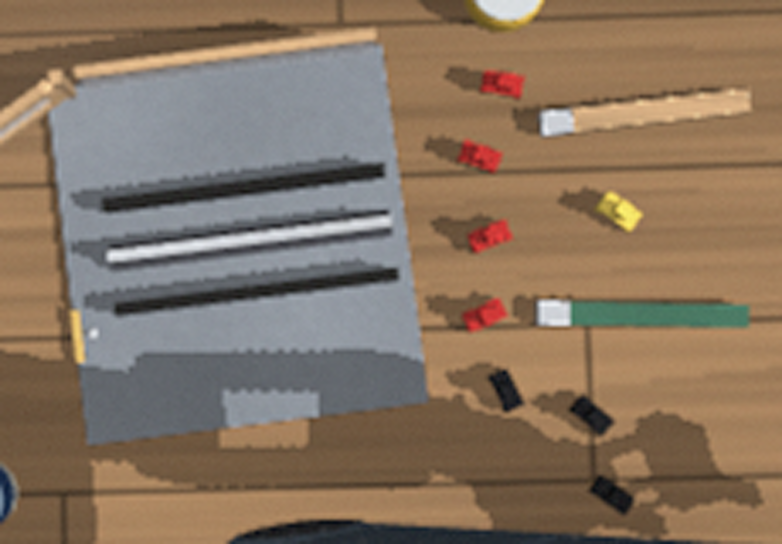

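The zoomed crop shows the edge from zoom (107,257) to (391,222) and the board corners at (90,443), (427,402) and (380,42). The pale arm's steel end is at (558,122) and the green arm's is at (554,312). The red saddles are at (502,84), (480,156), (490,236) and (485,315).

Run:
```python
from h import *
c=read_camera("top")
z=lambda u,v,h: at(c,(240+(u+.5)/3.4-.5,130+(v+.5)/3.4-.5),h)[:2]
a,b=z(391,222,.05),z(107,257,.05)
print("edge",a,b,np.linalg.norm(b-a),"yaw",np.degrees(np.arctan2(*(b-a)[::-1]))-90, "mid", a+(b-a)*140/270)
C=[z(90,443,.012),z(427,402,.012),z(380,42,.012)]
print("corners",C,np.linalg.norm(C[1]-C[0]),np.linalg.norm(C[2]-C[1]),(C[0]+C[2])/2,"yaw",np.degrees(np.arctan2(*(C[0]-C[1])[::-1]))-90,np.degrees(np.arctan2(*(C[2]-C[1])[::-1])))
for n,p in dict(barP=((540,123),(751,100)),barG=((537,312),(749,316))).items():
    s,e=z(*p[0],.02),z(*p[1],.02);print(n,(s+e)/2,np.linalg.norm(s-e),"yaw",np.degrees(np.arctan2(*(s-e)[::-1])))
im=cv2.resize(c["image"],None,fx=4,fy=4,interpolation=cv2.INTER_CUBIC)
hsv=cv2.cvtColor(im,cv2.COLOR_RGB2HSV)
m=((hsv[...,0]<8)|(hsv[...,0]>172))&(hsv[...,1]>150)&(hsv[...,2]>80)
k,l,s,ce=cv2.connectedComponentsWithStats(m.astype(np.uint8))
for i in range(1,k):
    if 500<s[i,4]<3000:
        p=np.argwhere(l==i)[:,::-1].astype(np.float32);B=cv2.boxPoints(cv2.minAreaRect(p))
        w=np.array([at(c,(q+.5)/4-.5,.02)[:2] for q in B]);e=max([w[0]-w[1],w[1]-w[2]],key=np.linalg.norm)
        print("saddle",w.mean(0),np.linalg.norm(w[0]-w[1]),np.linalg.norm(w[1]-w[2]),"y-axis ang",np.degrees(np.arctan2(e[1],e[0]))%180)
s=state();print(s["torque"],s["ft_force"])
```

```text
edge [ 0.52388524 -0.06691005] [0.49814388 0.20161275] 0.2697537951630333 yaw 5.475803190118029 mid [0.51053787 0.072324  ]
corners [array([0.32234648, 0.22568874]), array([ 0.35336354, -0.09778727]), array([ 0.70231257, -0.06367794])] 0.3249596700499781 0.35061213037777506 [0.51232952 0.0810054 ] yaw 5.477161632508114 5.582854456467892
barP [ 0.62573832 -0.31562221] 0.2031158302451944 yaw 94.62436334788626
barG [ 0.43176579 -0.30489644] 0.2006982209321903 yaw 87.41341094262341
saddle [ 0.65733291 -0.17942555] 0.023366863175258837 0.03975554033036858 y-axis ang 77.71715737118008
saddle [ 0.58737723 -0.1555611 ] 0.023152147772562866 0.039902908429114016 y-axis ang 68.29042113859438
saddle [ 0.51038992 -0.16153061] 0.0415256714276252 0.021742563255237494 y-axis ang 109.3963642701559
saddle [ 0.43426443 -0.15409289] 0.04103750796070372 0.0223594888411124 y-axis ang 114.99497181133577
[0.01068053 0.03662887 0.05943134] [ 0.11122787 -0.16948957  0.07215936]
```

```bash
python3 -m jog '[[[3.28,4.09,-1.3],[0,0,8.95]],[[3.28,4.09,-1.3],[0,0,8.95]],[[3.28,4.09,-1.3],[0,0,8.95]],[[3.28,4.09,-1.3],[0,0,8.95]],[[3.28,4.09,-1.3],[0,0,8.95]],[[3.28,4.09,-1.3],[0,0,8.95]],[[3.28,4.09,-1.3],[0,0,8.95]],[[3.28,4.09,-1.3],[0,0,8.95]]]' 6 40
python3 - <<'E'
from h import *
s=state();print(s["tcp_pos"],s["orientation"])
c=read_camera("scene");save(c,"s2.png")
E
```

```text
time_s: 2.25
tcp_pos: [0.4345, -0.273, 0.1184]
orientation: [179.9, 0.0, 87.7]
ft_force: [0.5, 0.0, 1.0]
opening: 0.06
[ 0.43448082 -0.27299197  0.11839643] [1.79948893e+02 4.41083392e-02 8.77374102e+01]
```

View pics/s2.png

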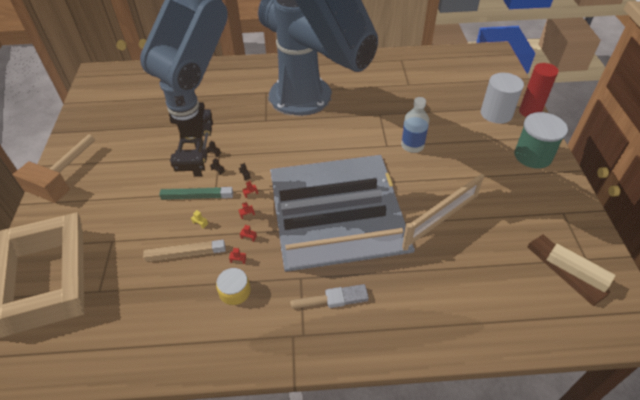

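The gripper is above the green arm (scene ~(190,160) at height) and nothing has moved. I'll go down and grip.

```bash
python3 -m jog '[[[-0.1,-0.1,-4],[0,0,0]],[[0,0,-4],[0,0,0]],[[0,0,-2.4],[0,0,0]],[[0,0,-0.9],[0,0,0]],[[0,0,0],[0,0,0]]]' 
python3 -m jog '[[[0,0,0],[0,0,0]],[[0,0,0],[0,0,0]],[[0,0,0],[0,0,0]],[[0,0,0],[0,0,0]]]' 0 50
python3 -m jog '[[[0,0,3],[0,0,0]],[[0,0,4],[0,0,0]],[[0,0,4],[0,0,0]],[[0,0,0],[0,0,0]],[[0,0,0],[0,0,0]]]'
python3 - <<'E'
from h import *
T=[];F=[]
for i in range(6):
    c=read_camera("scene");s=state();T.append(s["torque"]);F.append(s["ft_force"])
print(np.mean(T,0),np.std(T,0),np.mean(F,0),np.std(F,0),s["opening"])
save(c,"s3.png")
E
```

```text
time_s: 2.92
tcp_pos: [0.4322, -0.2752, 0.0055]
orientation: [-180.0, -0.0, 87.4]
ft_force: [-0.3, -0.2, 0.9]
opening: 0.0601
time_s: 3.42
tcp_pos: [0.4324, -0.2751, 0.0059]
orientation: [180.0, 0.0, 87.5]
ft_force: [0.7, 0.7, 0.3]
opening: 0.0278
time_s: 4.05
tcp_pos: [0.4318, -0.2746, 0.1152]
orientation: [-180.0, -0.0, 87.5]
ft_force: [0.4, 0.6, -0.3]
opening: 0.0006
[-0.02270567 -0.1204759   0.01283635] [0.03246304 0.02189979 0.02938097] [ 0.06552875 -0.19361363  0.14692484] [0.25683992 0.46451467 0.30513117] 0.00045027319101828567
```

The fingers hadn't finished closing before I lifted, so I'll retry with a longer wait.

```bash
python3 -m jog '[[[0,0,0],[0,0,0]],[[0,0,0],[0,0,0]],[[0,0,0],[0,0,0]],[[0,0,0],[0,0,0]],[[0,0,0],[0,0,0]],[[0,0,0],[0,0,0]]]' 4.5
python3 - <<'E'
from h import *
c=read_camera("scene")
for o in outline_of("scene","bar1"):
    p=np.argwhere(o["pixels"])[:,::-1].astype(np.float32);b=cv2.boxPoints(cv2.minAreaRect(p))
    w=np.array([at(c,q,.012)[:2] for q in b]);e=max([w[0]-w[1],w[1]-w[2]],key=np.linalg.norm)
    print(round(o["p"],2),w.mean(0),np.linalg.norm(e),np.degrees(np.arctan2(e[1],e[0]))%180)
E
```

```text
time_s: 5.1
tcp_pos: [0.4322, -0.275, 0.1156]
orientation: [180.0, 0.0, 87.5]
ft_force: [0.1, 0.3, 0.1]
opening: 0.0434
0.85 [ 0.62139283 -0.31823485] 0.20110454877695927 95.58532235998109
0.63 [ 0.42974297 -0.30570447] 0.20303080021292327 87.87442226553917
```

```bash
python3 -m jog '[[[0,0,-4],[0,0,0]],[[0,0,-4],[0,0,0]],[[0,0,-2.2],[0,0,0]],[[0,0,-0.9],[0,0,0]]]' 
python3 -m jog '[[[0,0,0],[0,0,0]],[[0,0,0],[0,0,0]],[[0,0,0],[0,0,0]],[[0,0,0],[0,0,0]],[[0,0,0],[0,0,0]]]' 0 50
python3 -m jog '[[[0,0,3],[0,0,0]],[[0,0,4],[0,0,0]],[[0,0,4],[0,0,0]],[[0,0,0],[0,0,0]],[[0,0,0],[0,0,0]]]'
python3 - <<'E'
from h import *
T=[];F=[]
for i in range(6):
    c=read_camera("scene");s=state();T.append(s["torque"]);F.append(s["ft_force"])
print(np.mean(T,0),np.std(T,0),np.mean(F,0),np.std(F,0),s["opening"])
save(c,"s3.png")
E
```

```text
time_s: 5.7
tcp_pos: [0.4317, -0.2745, 0.0033]
orientation: [-179.9, -0.1, 87.5]
ft_force: [0.3, -0.7, -0.7]
opening: 0.0449
time_s: 6.32
tcp_pos: [0.4326, -0.2754, 0.0055]
orientation: [179.9, 0.1, 87.5]
ft_force: [-0.4, 0.9, 5.9]
opening: 0.0217
time_s: 6.95
tcp_pos: [0.4316, -0.2744, 0.114]
orientation: [-179.9, -0.1, 87.5]
ft_force: [-0.2, 0.8, -1.5]
opening: 0.0219
[-0.01920926 -0.08141139  0.00837076] [0.02758031 0.01897729 0.00815008] [-0.0864365   0.20723258 -1.32286745] [0.47384702 0.29474458 0.19273288] 0.021734086151282445
```

```bash
python3 -m jog '[[[0.99,4.28,0],[0,0,-10.25]],[[0.99,4.28,0],[0,0,-10.25]],[[0.99,4.28,0],[0,0,-10.25]],[[0.99,4.28,0],[0,0,-10.25]],[[0.99,4.28,0],[0,0,-10.25]],[[0.99,4.28,0],[0,0,-10.25]],[[0.99,4.28,0],[0,0,-10.25]],[[0.99,4.28,0],[0,0,-10.25]]]'
python3 -m jog '[[[0,0,-2],[0,0,0]],[[0,0,-2],[0,0,0]],[[0,0,0],[0,0,0]],[[0,0,0],[0,0,0]]]'
python3 - <<'E'
from h import *
for i in range(4):
    c=read_camera("scene");s=state();print(np.round(s["tcp_pos"],4),np.round(s["orientation"],1),s["opening"])
save(c,"s3.png");I=c["image"][130:290,240:470];cv2.imwrite("pics/s3z.png",cv2.resize(I[...,::-1],None,fx=3.4,fy=3.4,interpolation=cv2.INTER_CUBIC))
E
```

```text
time_s: 8.25
tcp_pos: [0.5115, 0.0688, 0.114]
orientation: [-180.0, 0.0, 5.1]
ft_force: [0.7, 0.3, -1.8]
opening: 0.0215
time_s: 8.75
tcp_pos: [0.5117, 0.0673, 0.0747]
orientation: [-180.0, -0.0, 5.4]
ft_force: [0.3, 0.7, -0.7]
opening: 0.0217
[0.5119 0.0672 0.075 ] [ 1.8e+02 -1.0e-01  5.4e+00] 0.021339276148590117
[0.5121 0.0672 0.0752] [ 1.8e+02 -1.0e-01  5.4e+00] 0.02157108134697868
[0.512  0.0672 0.0752] [ 1.8e+02 -1.0e-01  5.4e+00] 0.02175985011170675
[0.5119 0.0672 0.0752] [ 1.8e+02 -1.0e-01  5.4e+00] 0.02130481658558314
```

View pics/s3z.png

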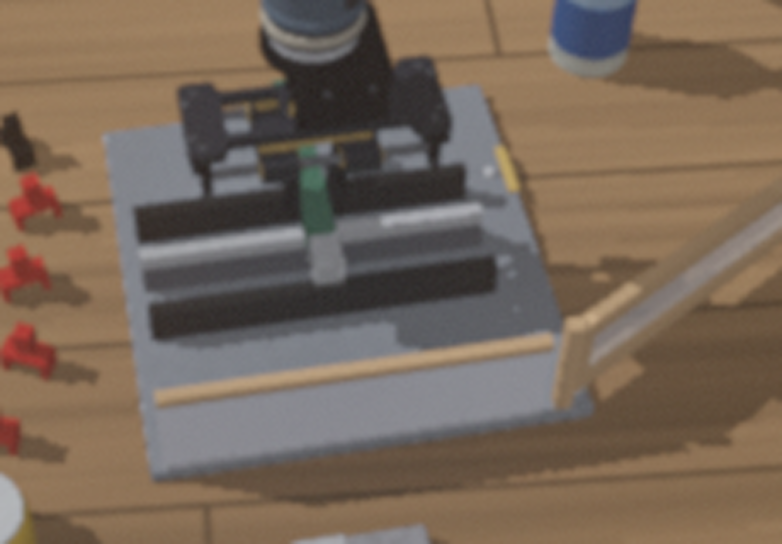

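The arm is squarely held above the middle of the edge, steel end towards the wall at zoom (328,260). The edge runs between zoom (140,253) and (480,212).

```bash
python3 -m jog '[[[-0.1,0,-1.5],[0,0,0]],[[0,0,-0.4],[0,0,0]],[[0,0,0],[0,0,0]]]'
python3 -m jog '[[[0,0,-0.2],[0,0,0]],[[0,0,0],[0,0,0]]]'
python3 - <<'E'
from h import *
c=read_camera("scene")
z=lambda u,v,h: at(c,(240+(u+.5)/3.4-.5,130+(v+.5)/3.4-.5),h)[:2]
a,b=z(140,253,.05),z(480,212,.05);print(a,b,np.linalg.norm(a-b),a+(b-a)*140/270)
s=state();print(s["tcp_pos"],s["ft_force"])
E
```

```text
time_s: 9.32
tcp_pos: [0.5095, 0.0674, 0.0555]
orientation: [-180.0, 0.1, 5.5]
ft_force: [-1.9, -0.8, 2.8]
opening: 0.0216
time_s: 9.57
tcp_pos: [0.5095, 0.0674, 0.0554]
orientation: [180.0, 0.1, 5.5]
ft_force: [-4.3, -0.0, 19.7]
opening: 0.0217
[ 0.52244842 -0.06780927] [0.50146326 0.1990498 ] 0.2676829064213639 [0.51156723 0.0705621 ]
[0.5094866  0.0674175  0.05540699] [-4.85318638 -1.03646508 18.73381231]
```

```bash
python3 -m jog '[[[0.1,0,0.17],[0,0,0]],[[0,0,0],[0,0,0]]]'
python3 -m jog '[[[0,0,0],[0,0,0]],[[0,0,0],[0,0,0]],[[0,0,0],[0,0,0]],[[0,0,0],[0,0,0]],[[0,0,0],[0,0,0]]]' 4.2
python3 -m jog '[[[0,0,4],[0,0,0]],[[0,0,4],[0,0,0]],[[-4,-4,2],[0,0,0]],[[-4,-5,2],[0,0,0]],[[0,0,0],[0,0,0]]]'
python3 - <<'E'
from h import *
print(state()["tcp_pos"])
c=read_camera("scene")
I=c["image"][130:290,240:470];cv2.imwrite("pics/s4z.png",cv2.resize(I[...,::-1],None,fx=3.4,fy=3.4,interpolation=cv2.INTER_CUBIC))
c=read_camera("top");I=c["image"][130:290,240:470];cv2.imwrite("pics/t4z.png",cv2.resize(I[...,::-1],None,fx=3.4,fy=3.4,interpolation=cv2.INTER_CUBIC))
E
```

```text
time_s: 9.88
tcp_pos: [0.5116, 0.0674, 0.0555]
orientation: [180.0, -0.0, 5.5]
ft_force: [-1.9, 0.1, 7.5]
opening: 0.022
time_s: 10.5
tcp_pos: [0.5114, 0.0674, 0.0552]
orientation: [-180.0, 0.0, 5.5]
ft_force: [-0.3, -0.4, 0.3]
opening: 0.0418
time_s: 11.12
tcp_pos: [0.4323, -0.0212, 0.175]
orientation: [180.0, -0.0, 5.2]
ft_force: [-0.1, -0.0, 0.3]
opening: 0.0417
[ 0.43229276 -0.0211612   0.17498127]
```

View pics/s4z.png

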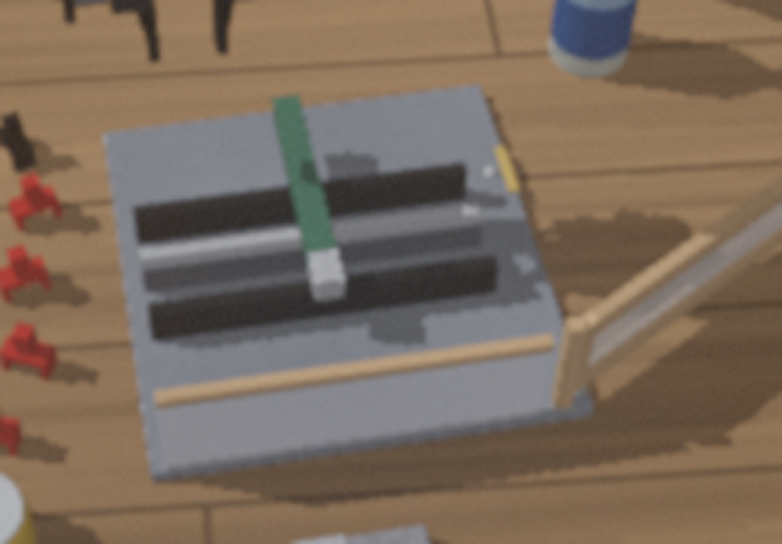

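```bash
cat >> h.py <<'E'
from scipy.optimize import minimize
MID=np.array([.511,.0715]);YAW=np.radians(5.5)
def fit(y0,u0,cams=("scene","top")):
    """bar on edge at stand y0, bar coordinate u0 over edge; returns fits for u,y,yaw,tilt(+ = steel end down)"""
    ex=np.array([np.cos(YAW),np.sin(YAW),0]);ey=np.array([-np.sin(YAW),np.cos(YAW),0])
    obs=[]
    for n in cams:
        c=read_camera(n);P=proj(c,np.append(MID,.061)+y0*ey)
        os_=[o for o in outline_of(n,"bar1") if np.hypot(*(np.array(o["centre"])-P))<30]
        if os_: obs.append((c,os_[0]["pixels"],n))
    pts=np.array([[a,b,d] for a in(-.1,.1) for b in(-.011,.011) for d in(-.011,.011)])
    def sil(c,v):
        u,y,w,t=v; x=np.array([np.cos(YAW+w)*np.cos(t),np.sin(YAW+w)*np.cos(t),-np.sin(t)])
        yy=np.array([-np.sin(YAW+w),np.cos(YAW+w),0]);zz=np.cross(x,yy)
        o=np.append(MID,.061)+y*ey-u*x
        q=np.array([proj(c,o+p[0]*x+p[1]*yy+p[2]*zz) for p in pts])
        h=cv2.convexHull(((q+.5)*8*16).astype(np.int32))
        m=np.zeros((3200,5120),np.uint8);cv2.fillPoly(m,[h],255,shift=4);return m
    def cost(v,which):
        r=0
        for c,M,n in which:
            m=cv2.resize(sil(c,v),(640,400),interpolation=cv2.INTER_AREA)/255.
            r+=1-np.minimum(m,M).sum()/np.maximum(m,M).sum()
        return r
    out=[]
    for t in(-.1,0,.1):
        v=minimize(lambda k:cost([k[0]/1e3,k[1]/1e3,k[2]/100,t],obs),[u0*1e3,y0*1e3,0],method="Nelder-Mead",options=dict(maxiter=45,initial_simplex=np.array([[u0*1e3,y0*1e3,0],[u0*1e3+4,y0*1e3,0],[u0*1e3,y0*1e3+4,0],[u0*1e3,y0*1e3,3]])))
        out.append((t,round(v.fun,3),np.round(v.x,1).tolist()))
    print([o[2] for o in obs],out)
E
time python3 - <<'E'
from h import *
fit(-.005,.03); fit(-.005,.03,("scene",))
E
```

```text
['scene', 'top'] [(-0.1, np.float64(0.708), [31.6, -4.8, 0.2]), (0, np.float64(0.713), [30.2, -4.6, 1.1]), (0.1, np.float64(0.765), [29.6, -5.0, 2.4])]
['scene'] [(-0.1, np.float64(0.112), [33.9, -5.2, -1.6]), (0, np.float64(0.065), [32.9, -5.1, -0.3]), (0.1, np.float64(0.123), [31.9, -5.4, 0.9])]
real	0m5.153s
user	0m6.242s
sys	0m0.515s
```

The fit says the green arm rests level (u≈30–33). Now for a saddle. I'll centre it first with a squeeze along its x, then grip along y.

```bash
python3 -m jog '[[[0.98,-1.75,-1.06],[0,0,10.5]],[[0.98,-1.75,-1.06],[0,0,10.5]],[[0.98,-1.75,-1.06],[0,0,10.5]],[[0.98,-1.75,-1.06],[0,0,10.5]],[[0.98,-1.75,-1.06],[0,0,10.5]],[[0.98,-1.75,-1.06],[0,0,10.5]],[[0.98,-1.75,-1.06],[0,0,10.5]],[[0.98,-1.75,-1.06],[0,0,10.5]]]'
python3 -m jog '[[[0,0,0],[0,0,10.1]],[[0,0,0],[0,0,10.1]],[[0,0,0],[0,0,0]]]'
python3 - <<'E'
from h import *
print(state()["tcp_pos"],state()["orientation"]);c=read_camera("scene")
for o in outline_of("scene","saddle1"): print(round(o["p"],2),o["centre"],o["pixels"].sum(),at(c,o["centre"],.02)[:2])
I=c["image"][130:290,170:400];cv2.imwrite("pics/s5z.png",cv2.resize(I[...,::-1],None,fx=3.4,fy=3.4,interpolation=cv2.INTER_CUBIC))
E
```

```text
time_s: 12.52
tcp_pos: [0.5132, -0.159, 0.0881]
orientation: [-180.0, -0.0, 89.9]
ft_force: [-0.5, 0.6, -0.4]
opening: 0.042
time_s: 12.9
tcp_pos: [0.5128, -0.1586, 0.0885]
orientation: [-180.0, -0.0, 109.6]
ft_force: [0.3, -0.6, -0.3]
opening: 0.0415
[ 0.51280669 -0.15860994  0.08850821] [-1.79973632e+02 -3.49328704e-02  1.09596493e+02]
0.74 [234.2, 256.8] 198 [ 0.65947316 -0.18755419]
0.63 [247.7, 231.9] 162 [ 0.58436912 -0.15641151]
0.48 [245.5, 209.2] 146 [ 0.50727765 -0.16461501]
0.47 [197.7, 217.2] 172 [ 0.52491894 -0.29041444]
0.46 [216.7, 167.5] 93 [ 0.34284548 -0.25312884]
```

View pics/s5z.png

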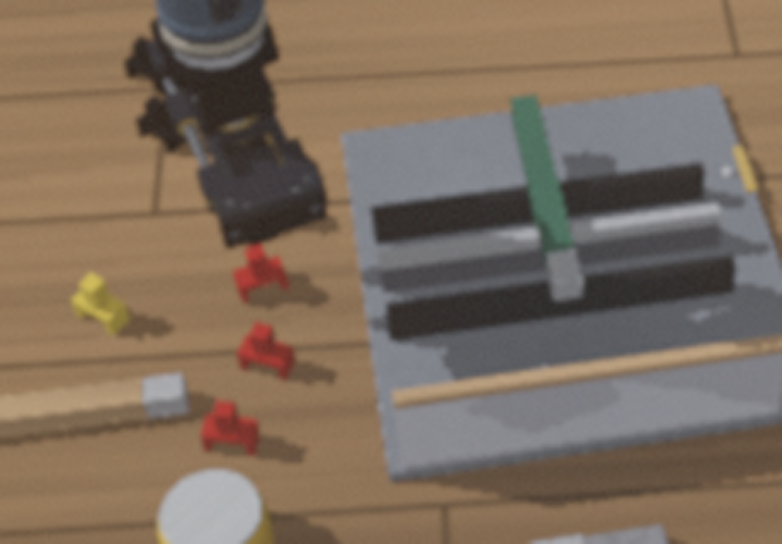

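The gripper sits above the second red saddle from the robot (zoom (260,272)). The green arm still looks level on the edge. Next, down 6.5 cm with a small correction.

```bash
python3 -m jog '[[[-0.35,-0.35,-2],[0,0,0]],[[0,0,-2.5],[0,0,0]],[[0,0,-2],[0,0,0]],[[0,0,0],[0,0,0]]]'
python3 -m jog '[[[0,0,0],[0,0,0]],[[0,0,0],[0,0,0]],[[0,0,0],[0,0,0]],[[0,0,0],[0,0,0]],[[0,0,0],[0,0,0]],[[0,0,0],[0,0,0]],[[0,0,0],[0,0,0]]]' 0 4
python3 -m jog '[[[0,0,0],[0,0,0]],[[0,0,0],[0,0,0]],[[0,0,0],[0,0,0]],[[0,0,0],[0,0,0]]]' 3.5
```

```text
time_s: 13.5
tcp_pos: [0.5082, -0.1619, 0.0228]
orientation: [-179.9, -0.1, 109.6]
ft_force: [-0.2, -0.3, 0.4]
opening: 0.0419
time_s: 14.38
tcp_pos: [0.5093, -0.1628, 0.0245]
orientation: [180.0, 0.0, 109.7]
ft_force: [-0.5, 0.6, 5.1]
opening: 0.0139
time_s: 14.88
tcp_pos: [0.5089, -0.1626, 0.0239]
orientation: [-180.0, -0.0, 109.7]
ft_force: [-0.2, 0.5, 0.1]
opening: 0.0344
```

```bash
python3 -m jog '[[[0,0,0],[0,0,-10.1]],[[0,0,0],[0,0,-10.1]],[[0,0,0],[0,0,-10.1]],[[0,0,0],[0,0,-10.1]],[[0,0,0],[0,0,-10.1]],[[0,0,0],[0,0,-10.1]],[[0,0,0],[0,0,-10.1]],[[0,0,0],[0,0,-10.1]]]'
python3 -m jog '[[[0,0,0],[0,0,-9.6]],[[0,0,0],[0,0,0]]]'
python3 -m jog '[[[0,0,0],[0,0,0]],[[0,0,0],[0,0,0]],[[0,0,0],[0,0,0]],[[0,0,0],[0,0,0]],[[0,0,0],[0,0,0]],[[0,0,0],[0,0,0]]]' 0 15
python3 -m jog '[[[0,0,5],[0,0,0]],[[0,0,5],[0,0,0]],[[0,0,0],[0,0,0]]]'
```

```text
time_s: 15.88
tcp_pos: [0.509, -0.1627, 0.024]
orientation: [-180.0, 0.0, 28.5]
ft_force: [0.2, 0.1, -0.2]
opening: 0.035
time_s: 16.12
tcp_pos: [0.5091, -0.1627, 0.024]
orientation: [-180.0, 0.0, 19.4]
ft_force: [0.2, 0.3, -0.5]
opening: 0.0351
time_s: 16.88
tcp_pos: [0.5091, -0.1627, 0.0241]
orientation: [180.0, -0.0, 19.3]
ft_force: [-0.1, -0.2, 0.1]
opening: 0.014
time_s: 17.25
tcp_pos: [0.5116, -0.164, 0.1276]
orientation: [179.6, -0.3, 19.3]
ft_force: [0.1, -0.1, -0.5]
opening: 0.0134
```

```bash
python3 -m jog '[[[0,4.62,0],[0,0,-2.76]],[[0,4.62,0],[0,0,-2.76]],[[0,4.62,0],[0,0,-2.76]],[[0,4.62,0],[0,0,-2.76]],[[0,4.62,0],[0,0,-2.76]],[[0,0,0],[0,0,0]],[[0,0,0],[0,0,0]]]'
python3 - <<'E'
from h import *
print(state()["tcp_pos"],state()["orientation"],state()["opening"]);fit(-.005,.03,("scene",));s=state();print(s["tcp_pos"],s["orientation"])
c=read_camera("scene");I=c["image"][130:290,240:470];cv2.imwrite("pics/s6z.png",cv2.resize(I[...,::-1],None,fx=3.4,fy=3.4,interpolation=cv2.INTER_CUBIC))
E
```

```text
time_s: 18.12
tcp_pos: [0.5085, 0.0682, 0.1233]
orientation: [180.0, 0.1, 5.5]
ft_force: [1.3, 0.6, 0.5]
opening: 0.014
[0.508503   0.06819945 0.12329063] [1.79993914e+02 8.85536113e-02 5.52235300e+00] 0.013960622598792454
[] [(-0.1, np.float64(0.0), [30.0, -5.0, 0.0]), (0, np.float64(0.0), [30.0, -5.0, 0.0]), (0.1, np.float64(0.0), [30.0, -5.0, 0.0])]
[0.50893373 0.06733147 0.12360881] [1.79996150e+02 4.86749876e-02 5.39545082e+00]
```

View pics/s6z.png

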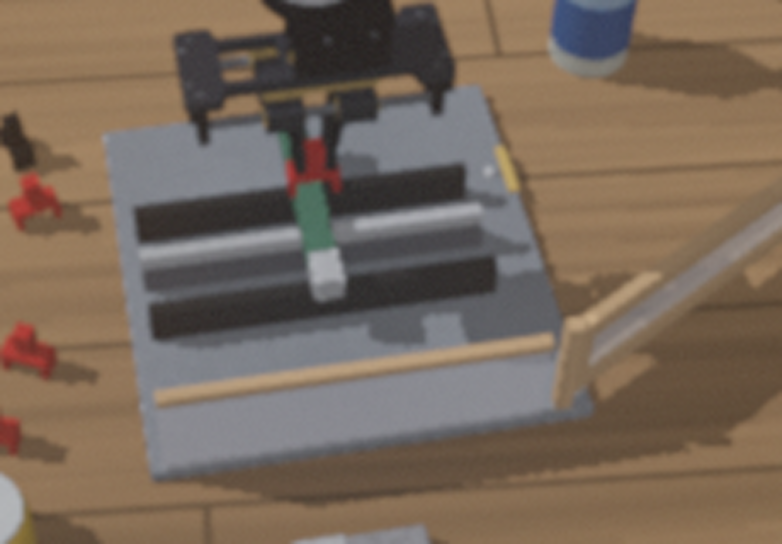

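The saddle is held upright, square above the green arm (zoom (315,170)). I'll lower it.

```bash
python3 -m jog '[[[0.23,0,-1.5],[0,0,0]],[[0,0,-1.5],[0,0,0]],[[0,0,-0.8],[0,0,0]],[[0,0,-0.2],[0,0,0]],[[0,0,0],[0,0,0]]]'
```

```text
time_s: 18.9
tcp_pos: [0.5113, 0.0684, 0.0839]
orientation: [-180.0, 0.0, 5.5]
ft_force: [0.2, -0.6, -0.5]
opening: 0.0137
```

```bash
python3 -m jog '[[[0,-0.05,-0.12],[0,0,0]],[[0,0,0],[0,0,0]],[[0,0,0],[0,0,0]]]'
python3 -m jog '[[[0,0,0],[0,0,0]],[[0,0,0],[0,0,0]],[[0,0,0],[0,0,0]],[[0,0,0],[0,0,0]]]' 3.2
python3 -m jog '[[[0,0,2],[0,0,0]],[[0,0,4],[0,0,0]],[[0,0,4],[0,0,0]],[[0,-5,2],[0,0,0]],[[0,-5,2],[0,0,0]],[[0,-5,0],[0,0,0]],[[0,-5,0],[0,0,0]],[[0,-5,0],[0,0,0]]]'
python3 - <<'E'
from h import *
s=state();print(s["tcp_pos"],s["orientation"]);fit(-.005,.03)
c=read_camera("scene");I=c["image"][130:290,170:400];cv2.imwrite("pics/s7z.png",cv2.resize(I[...,::-1],None,fx=3.4,fy=3.4,interpolation=cv2.INTER_CUBIC))
E
```

```text
time_s: 19.27
tcp_pos: [0.5115, 0.0679, 0.0831]
orientation: [180.0, -0.0, 5.5]
ft_force: [-0.6, -0.1, 0.8]
opening: 0.0138
time_s: 19.77
tcp_pos: [0.5114, 0.0678, 0.0829]
orientation: [180.0, -0.0, 5.5]
ft_force: [0.7, 0.1, -0.3]
opening: 0.0315
time_s: 20.78
tcp_pos: [0.5111, -0.1837, 0.223]
orientation: [-180.0, -0.0, 5.5]
ft_force: [0.9, -0.3, 1.0]
opening: 0.0322
[ 0.51106765 -0.18368893  0.2230047 ] [-1.79999114e+02 -1.38648220e-02  5.45281435e+00]
['scene', 'top'] [(-0.1, np.float64(0.583), [31.4, -4.8, -0.8]), (0, np.float64(0.569), [32.3, -4.9, -0.2]), (0.1, np.float64(0.608), [30.2, -4.6, 0.6])]
```

View pics/s7z.png

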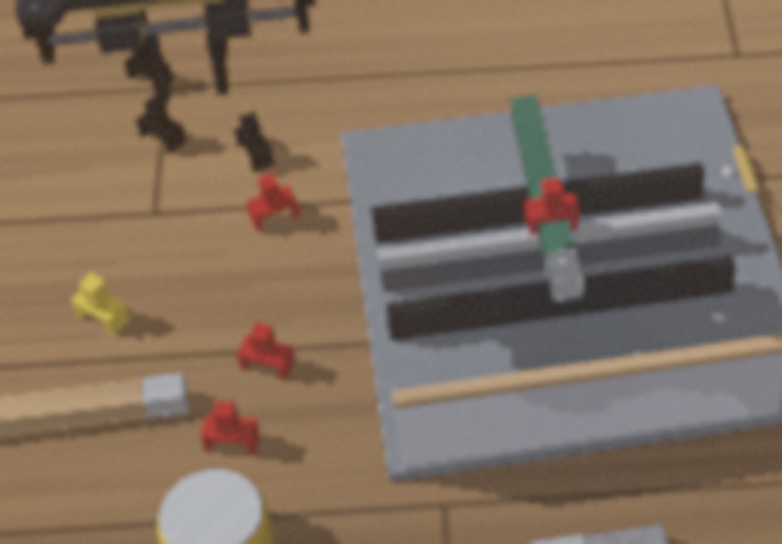

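The saddle sits astride the green arm over the edge (zoom (552,205)), and the arm is still level. Now the pale arm.

```bash
python3 -m jog '[[[1.38,-1.28,-1.3],[0,0,10.4]],[[1.38,-1.28,-1.3],[0,0,10.4]],[[1.38,-1.28,-1.3],[0,0,10.4]],[[1.38,-1.28,-1.3],[0,0,10.4]],[[1.38,-1.28,-1.3],[0,0,10.4]],[[1.38,-1.28,-1.3],[0,0,10.4]],[[1.38,-1.28,-1.3],[0,0,10.4]],[[1.38,-1.28,-1.3],[0,0,10.4]]]' 4.6
python3 -m jog '[[[0,0,-1],[0,0,6.3]],[[0,0,0],[0,0,0]]]'
python3 - <<'E'
from h import *
c=read_camera("scene");s=state();print(s["tcp_pos"],s["orientation"])
for n in("scene","top"):
  c=read_camera(n)
  for o in outline_of(n,"bar1"):
    p=np.argwhere(o["pixels"])[:,::-1].astype(np.float32);b=cv2.boxPoints(cv2.minAreaRect(p))
    w=np.array([at(c,q,.012)[:2] for q in b]);e=max([w[0]-w[1],w[1]-w[2]],key=np.linalg.norm)
    print(n,round(o["p"],2),w.mean(0),np.linalg.norm(e),np.degrees(np.arctan2(e[1],e[0]))%180)
E
```

```text
time_s: 22.02
tcp_pos: [0.6223, -0.2825, 0.1183]
orientation: [-179.9, -0.1, 89.1]
ft_force: [-0.5, -0.5, -0.1]
opening: 0.046
time_s: 22.28
tcp_pos: [0.6212, -0.2821, 0.1076]
orientation: [-179.9, -0.1, 95.0]
ft_force: [-0.5, 0.1, -0.6]
opening: 0.0462
[ 0.621554   -0.28256013  0.10841942] [-1.79916333e+02 -8.39427252e-02  9.49545178e+01]
scene 0.84 [0.43205394 0.06659328] 0.22405739460957552 3.878762664553676
scene 0.62 [ 0.62296303 -0.31775025] 0.2056464685991569 94.71363292062098
scene 0.33 [0.78705359 0.03796487] 0.1817948382142301 98.15595164853801
top 0.64 [0.49952039 0.06708593] 0.17433957121302582 5.370831838256432
top 0.41 [ 0.61583834 -0.23351528] 0.03272166506388541 88.333858638204
```

```bash
python3 -m jog '[[[-0.1,-0.35,-4],[0,0,0]],[[0,0,-4],[0,0,0]],[[0,0,-1.6],[0,0,0]],[[0,0,-0.7],[0,0,0]],[[0,0,0],[0,0,0]]]'
python3 -m jog '[[[0,0,0],[0,0,0]],[[0,0,0],[0,0,0]],[[0,0,0],[0,0,0]],[[0,0,0],[0,0,0]],[[0,0,0],[0,0,0]],[[0,0,0],[0,0,0]]]' 0 50
python3 -m jog '[[[0,0,3],[0,0,0]],[[0,0,4],[0,0,0]],[[0,0,4],[0,0,0]],[[0,0,0],[0,0,0]],[[0,0,0],[0,0,0]]]'
python3 - <<'E'
from h import *
T=[];F=[]
for i in range(8):
    c=read_camera("scene");s=state();T.append(s["torque"]);F.append(s["ft_force"])
print(np.mean(T,0),np.std(T,0),np.mean(F,0),s["opening"],s["tcp_pos"],s["orientation"])
E
```

```text
time_s: 23.15
tcp_pos: [0.6214, -0.2884, 0.0066]
orientation: [179.9, 0.0, 95.0]
ft_force: [-0.4, -0.3, 0.3]
opening: 0.0461
time_s: 23.9
tcp_pos: [0.6216, -0.2883, 0.0067]
orientation: [179.9, 0.1, 95.0]
ft_force: [0.7, 1.2, 5.3]
opening: 0.0214
time_s: 24.52
tcp_pos: [0.6192, -0.2872, 0.114]
orientation: [-179.8, -0.1, 95.0]
ft_force: [0.8, 1.1, -2.1]
opening: 0.0212
[-0.01929105 -0.10241822  0.0206139 ] [0.03671663 0.02384463 0.02741814] [-0.0271296   0.15029821 -1.68565851] 0.021530915505387386 [ 0.62046263 -0.2878971   0.11506403] [-1.79940698e+02 -4.72829684e-02  9.49569270e+01]
```

```bash
python3 -m jog '[[[-1.26,3.38,0],[0,0,-10.4]],[[-1.26,3.38,0],[0,0,-10.4]],[[-1.26,3.38,0],[0,0,-10.4]],[[-1.26,3.38,0],[0,0,-10.4]],[[-1.26,3.38,0],[0,0,-10.4]],[[-1.26,3.38,0],[0,0,-10.4]],[[-1.26,3.38,0],[0,0,-10.4]],[[-1.26,3.38,0],[0,0,-10.4]]]'
python3 -m jog '[[[0,0,0],[0,0,-6.3]],[[0,0,-2],[0,0,0]],[[0,0,-1.5],[0,0,0]],[[0,0,0],[0,0,0]],[[0,0,0],[0,0,0]]]'
python3 - <<'E'
from h import *
c=read_camera("scene");c=read_camera("scene");s=state();print(s["opening"],s["tcp_pos"],s["orientation"])
E
```

```text
time_s: 25.92
tcp_pos: [0.5199, -0.0167, 0.1161]
orientation: [180.0, -0.0, 11.4]
ft_force: [0.2, 0.3, -0.7]
opening: 0.0217
time_s: 26.55
tcp_pos: [0.5202, -0.0179, 0.081]
orientation: [180.0, -0.0, 5.4]
ft_force: [0.1, -0.6, -1.8]
opening: 0.0216
0.021360799362410688 [ 0.52043644 -0.01790988  0.08132788] [ 1.79978718e+02 -5.83634690e-02  5.44929734e+00]
```

```bash
python3 -m jog '[[[-0.2,0,-1.5],[0,0,0]],[[0,0,-0.7],[0,0,0]],[[0,0,-0.1],[0,0,0]],[[0,0,0],[0,0,0]]]'
```

```text
time_s: 27.15
tcp_pos: [0.5183, -0.0178, 0.0581]
orientation: [180.0, -0.0, 5.5]
ft_force: [0.3, -1.2, -1.5]
opening: 0.0213
```

```bash
python3 -m jog '[[[0,0,-0.12],[0,0,0]],[[0,0,0],[0,0,0]]]'
python3 -m jog '[[[0,0,0],[0,0,0]],[[0,0,0],[0,0,0]],[[0,0,0],[0,0,0]],[[0,0,0],[0,0,0]],[[0,0,0],[0,0,0]]]' 4.2
python3 -m jog '[[[0,0,4],[0,0,0]],[[0,0,4],[0,0,0]],[[-1,-5,2],[0,0,0]],[[0,-5,2],[0,0,0]],[[0,-5,0],[0,0,0]],[[0,0,0],[0,0,0]]]'
python3 - <<'E'
from h import *
print(state()["tcp_pos"])
fit(-.09,.03,("scene",));fit(-.09,.03,("top",))
c=read_camera("scene");I=c["image"][130:290,240:470];cv2.imwrite("pics/s8z.png",cv2.resize(I[...,::-1],None,fx=3.4,fy=3.4,interpolation=cv2.INTER_CUBIC))
E
```

```text
time_s: 27.4
tcp_pos: [0.5181, -0.0177, 0.0568]
orientation: [180.0, -0.0, 5.5]
ft_force: [0.5, -0.5, -1.4]
opening: 0.0213
time_s: 28.02
tcp_pos: [0.518, -0.0177, 0.0567]
orientation: [180.0, -0.0, 5.5]
ft_force: [0.2, 0.0, 0.2]
opening: 0.0417
time_s: 28.78
tcp_pos: [0.5087, -0.1715, 0.1772]
orientation: [179.9, -0.1, 5.2]
ft_force: [0.3, -0.3, -1.3]
opening: 0.0418
[ 0.5086812  -0.17146495  0.17723298]
['scene'] [(-0.1, np.float64(0.1), [34.3, -90.5, -0.6]), (0, np.float64(0.087), [33.3, -90.6, 0.0]), (0.1, np.float64(0.144), [32.0, -90.5, 0.3])]
['top'] [(-0.1, np.float64(0.085), [29.6, -89.6, 0.5]), (0, np.float64(0.085), [30.1, -89.5, 0.0]), (0.1, np.float64(0.088), [30.1, -89.8, -0.5])]
```

View pics/s8z.png

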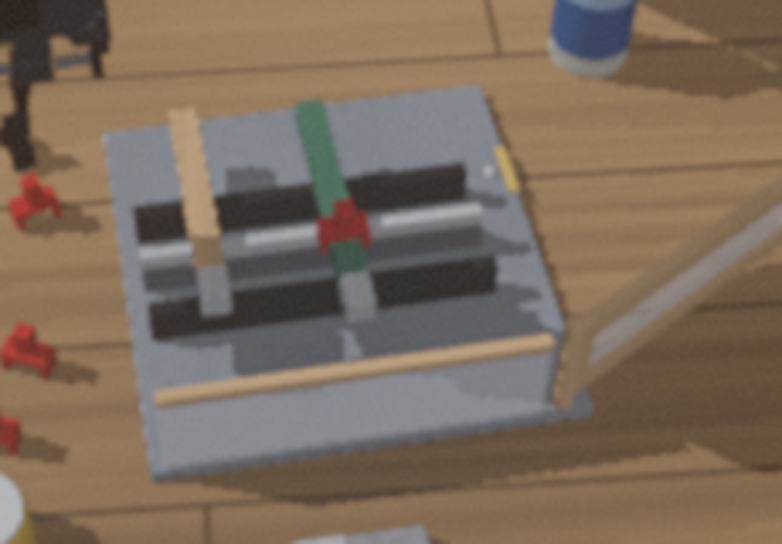

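The pale arm lies on the edge at zoom (200,215). The green arm and its saddle have been knocked: the saddle moved from zoom (314,205) to (345,225), roughly 24 mm in +y and some in +x. I'll fit both arms with free tilt.

```bash
cat > f2.py <<'E'
from h import *
ex=np.array([np.cos(YAW),np.sin(YAW),0]);ey=np.array([-np.sin(YAW),np.cos(YAW),0])
PT=np.array([[a,b,d] for a in(-.1,.1) for b in(-.011,.011) for d in(-.011,.011)])
def frame(v):
    u,y,w,t=v; x=np.array([np.cos(YAW+w)*np.cos(t),np.sin(YAW+w)*np.cos(t),-np.sin(t)])
    yy=np.array([-np.sin(YAW+w),np.cos(YAW+w),0]);return np.append(MID,.061)+y*ey-u*x,x,yy,np.cross(x,yy)
def fit2(y0,u0,cams=("scene","top")):
    obs=[]
    for n in cams:
        c=read_camera(n);P=proj(c,np.append(MID,.061)+y0*ey)
        for o in [o for o in outline_of(n,"bar1") if np.hypot(*(np.array(o["centre"])-P))<25][:1]:
            im=cv2.cvtColor(c["image"],cv2.COLOR_RGB2HSV);red=((im[...,0]<8)|(im[...,0]>172))&(im[...,1]>130)&(im[...,2]>70)
            obs.append((c,o["pixels"],cv2.dilate(red.astype(np.uint8),np.ones((3,3)))==0,n))
    def cost(k):
        v=[k[0]/1e3,k[1]/1e3,k[2]/100,k[3]/100];o,x,yy,zz=frame(v);r=0
        for c,M,W,n in obs:
            q=np.array([proj(c,o+p[0]*x+p[1]*yy+p[2]*zz) for p in PT])
            m=np.zeros((3200,5120),np.uint8);cv2.fillPoly(m,[cv2.convexHull(((q+.5)*8*16).astype(np.int32))],255,shift=4)
            m=cv2.resize(m,(640,400),interpolation=cv2.INTER_AREA)/255.
            r+=1-(np.minimum(m,M)*W).sum()/(np.maximum(m,M)*W).sum()
        return r
    for t0 in(-6,6):
        k0=np.array([u0*1e3,y0*1e3,0,t0]);S=np.vstack([k0]+[k0+d for d in np.diag([6,5,4,-t0])])
        v=minimize(cost,k0,method="Nelder-Mead",options=dict(maxiter=120,initial_simplex=S));print([o[3] for o in obs],round(v.fun,3),"u y yaw*100 tilt*100",np.round(v.x,1).tolist())
E
python3 - <<'E'
from f2 import *
fit2(-.09,.031);fit2(-.09,.031,("scene",));fit2(.02,.018);fit2(.02,.018,("scene",))
print(state()["time_s"])
E
```

```text
['scene', 'top'] 0.168 u y yaw*100 tilt*100 [32.2, -90.3, 0.3, -0.1]
['scene', 'top'] 0.168 u y yaw*100 tilt*100 [32.2, -90.3, 0.3, -0.0]
['scene'] 0.111 u y yaw*100 tilt*100 [37.8, -91.0, -0.9, -3.1]
['scene'] 0.111 u y yaw*100 tilt*100 [36.8, -91.2, -0.8, -2.8]
['scene', 'top'] 0.271 u y yaw*100 tilt*100 [11.5, 13.7, 2.2, 7.7]
['scene', 'top'] 0.267 u y yaw*100 tilt*100 [11.9, 13.8, 2.2, 7.8]
['scene'] 0.083 u y yaw*100 tilt*100 [12.5, 13.0, 3.8, 13.0]
['scene'] 0.084 u y yaw*100 tilt*100 [12.7, 12.9, 4.0, 13.2]
29.625
```

The pale arm is level. The green one was knocked to u≈12 and its steel end has tipped down. I'll re-grip it on the wood at u≈−25, level it and slide it back about 19 mm.

```bash
python3 -m jog '[[[-0.71,5.04,-0.8],[0,0,0.26]],[[-0.71,5.04,-0.8],[0,0,0.26]],[[-0.71,5.04,-0.8],[0,0,0.26]],[[-0.71,5.04,-0.8],[0,0,0.26]],[[-0.71,5.04,-0.8],[0,0,0.26]],[[0,0,0],[0,0,0]],[[0,0,0],[0,0,0]]]'
python3 - <<'E'
from h import *
c=read_camera("scene");s=state();print(s["tcp_pos"],s["orientation"])
im=cv2.cvtColor(c["image"],cv2.COLOR_RGB2HSV);red=((im[...,0]<8)|(im[...,0]>172))&(im[...,1]>130)&(im[...,2]>70)
k,l,S,ce=cv2.connectedComponentsWithStats(red.astype(np.uint8))
for i in range(1,k):
    if S[i,4]>20: print(ce[i],S[i],at(c,ce[i],.078)[:2])
I=c["image"][130:290,240:470];cv2.imwrite("pics/s9z.png",cv2.resize(I[...,::-1],None,fx=3.4,fy=3.4,interpolation=cv2.INTER_CUBIC))
E
```

```text
time_s: 30.5
tcp_pos: [0.473, 0.0841, 0.1369]
orientation: [180.0, -0.1, 6.8]
ft_force: [-0.3, -0.2, 0.3]
opening: 0.0423
[0.47325592 0.0835565  0.13692159] [ 1.79971923e+02 -6.59763871e-02  6.72182216e+00]
[538.2974359   87.92991453] [ 520   63   39   54 1170] [0.13069825 0.74949933]
[249.24806202 188.37209302] [243 181  15  16 129] [ 0.48575213 -0.14795042]
[340.41791045 195.35820896] [333 188  15  16 134] [0.52922742 0.08798622]
[247.57051282 232.71153846] [240 225  16  16 156] [ 0.63159779 -0.14793024]
[237.04142012 255.44970414] [229 248  17  16 169] [ 0.69665732 -0.17058251]
```

View pics/s9z.png

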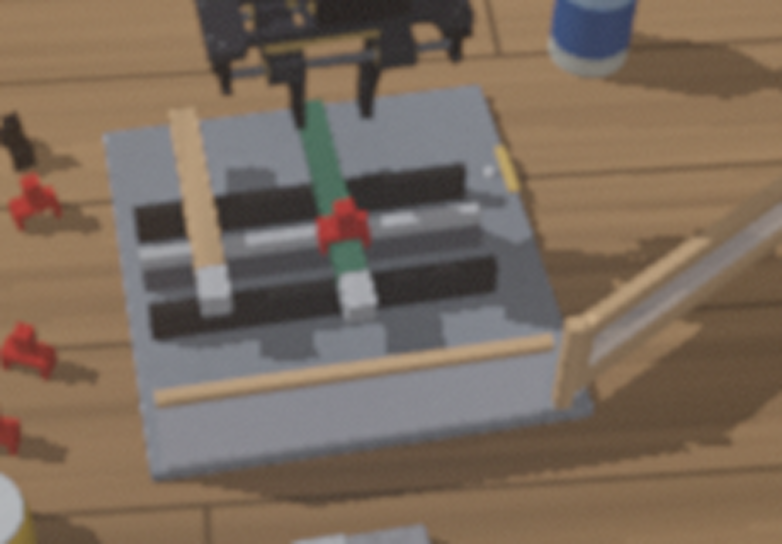

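The saddle stayed on the bar at u≈31 (zoom (345,225)), so sliding the bar back about 19 mm restores both. I'll go down, grip and check.

```bash
python3 -m jog '[[[0,-0.33,-3],[0,0,0]],[[0,0,-3],[0,0,0]],[[0,0,-1.5],[0,0,0]],[[0,0,-0.3],[0,0,0]],[[0,0,0],[0,0,0]]]'
python3 -m jog '[[[0,0,0],[0,0,0]],[[0,0,0],[0,0,0]],[[0,0,0],[0,0,0]],[[0,0,0],[0,0,0]],[[0,0,0],[0,0,0]],[[0,0,0],[0,0,0]]]' 0 50
```

```text
time_s: 31.18
tcp_pos: [0.4732, 0.0801, 0.059]
orientation: [180.0, -0.1, 6.7]
ft_force: [-0.1, 0.0, -0.4]
opening: 0.042
time_s: 31.92
tcp_pos: [0.4727, 0.0811, 0.0589]
orientation: [180.0, -0.0, 6.8]
ft_force: [-0.6, -0.5, 4.3]
opening: 0.0215
```

```bash
python3 -m jog '[[[0,0,0.8],[0,0,0]],[[-0.95,-0.09,0.2],[0.34,-2.83,-0.6]],[[-0.95,-0.09,0],[0.34,-2.83,-0.6]],[[0,0,0],[0,0,0]],[[0,0,0],[0,0,0]],[[0,0,0],[0,0,0]]]'
python3 - <<'E'
from f2 import *
c=read_camera("scene");s=state();print(s["tcp_pos"],s["orientation"],s["opening"])
im=cv2.cvtColor(c["image"],cv2.COLOR_RGB2HSV);red=((im[...,0]<8)|(im[...,0]>172))&(im[...,1]>130)&(im[...,2]>70)
k,l,S,ce=cv2.connectedComponentsWithStats(red.astype(np.uint8))
for i in range(1,k):
    if abs(ce[i][0]-340)<30 and S[i,4]>20: print(ce[i],at(c,ce[i],.083)[:2])
E
```

```text
time_s: 32.67
tcp_pos: [0.4548, 0.0792, 0.0688]
orientation: [-179.9, -5.8, 5.6]
ft_force: [-0.2, -0.3, -2.5]
opening: 0.0215
[0.45461724 0.07918207 0.06873416] [-179.94291038   -5.75754603    5.56316881] 0.02152045956314476
[338.29787234 186.17730496] [0.50138224 0.0849335 ]
```

```bash
python3 -m jog '[[[0,0,-0.9],[0,0,0]],[[0,0,-0.4],[0,0,0]],[[0,0,0],[0,0,0]],[[0,0,0],[0,0,0]]]'
python3 - <<'E'
from f2 import *
c=read_camera("scene");s=state();print(s["tcp_pos"],s["ft_force"],s["torque"])
im=cv2.cvtColor(c["image"],cv2.COLOR_RGB2HSV);red=((im[...,0]<8)|(im[...,0]>172))&(im[...,1]>130)&(im[...,2]>70)
k,l,S,ce=cv2.connectedComponentsWithStats(red.astype(np.uint8))
for i in range(1,k):
    if abs(ce[i][0]-340)<30 and S[i,4]>20: print(ce[i],at(c,ce[i],.079)[:2])
E
```

```text
time_s: 33.22
tcp_pos: [0.4534, 0.0792, 0.0556]
orientation: [-179.9, -5.7, 5.6]
ft_force: [-0.6, 1.3, -1.3]
opening: 0.0218
[0.45339424 0.07923997 0.05561993] [ 0.27571264 -0.31793832 -1.37677559] [0.0082806  0.21724144 0.00423429]
[338.32089552 188.87313433] [0.50723025 0.08451331]
```

Run:
```python
from f2 import *
c=read_camera("scene")
I=cv2.cvtColor(cv2.resize(cv2.imread("pics/s7z.png"),(230,160),interpolation=cv2.INTER_AREA),cv2.COLOR_BGR2RGB)
im=cv2.cvtColor(I,cv2.COLOR_RGB2HSV);red=((im[...,0]<8)|(im[...,0]>172))&(im[...,1]>130)&(im[...,2]>70)
k,l,S,ce=cv2.connectedComponentsWithStats(red.astype(np.uint8))
for i in range(1,k):
    if S[i,4]>20:
        p=ce[i]+[170,130];w=at(c,p,.079)[:2];d=w-MID;print(p,w,"stand xy",d@ex[:2],d@ey[:2])
d=np.array([.50723,.08451])-MID;print(d@ex[:2],d@ey[:2])
```

```text
[249.28787879 188.46212121] [ 0.48700133 -0.14768651] stand xy -0.04489628294935252 -0.21587724512273537
[331.62686567 189.82089552] [0.50913896 0.06685353] stand xy -0.0022978175887527056 -0.004446701094110446
[247.57051282 232.71153846] [ 0.63236713 -0.14777963] stand xy 0.09979136306546083 -0.2299026306894013
[236.94350282 255.38983051] [ 0.69717126 -0.1706452 ] stand xy 0.16210557590339233 -0.2588741362558659
-0.0025056904275562 0.013311443027758253
```

That matches the original seating to 0.2 mm. I'll lower it the last millimetre, release, and back off to the height needed.

```bash
python3 -m jog '[[[0,0,-0.1],[0,0,0]],[[0,0,0],[0,0,0]]]'
python3 -m jog '[[[0,0,0],[0,0,0]],[[0,0,0],[0,0,0]],[[0,0,0],[0,0,0]],[[0,0,0],[0,0,0]],[[0,0,0],[0,0,0]]]' 4.2
python3 -m jog '[[[0,0,4],[0,2.85,0]],[[0,0,4],[0,2.85,0]],[[0,-5,2],[0,0,0]],[[0,-5,2],[0,0,0]],[[0,-5,0],[0,0,0]],[[0,-5,0],[0,0,0]],[[0,-5,0],[0,0,0]],[[0,0,0],[0,0,0]]]'
python3 - <<'E'
from f2 import *
s=state();print(s["tcp_pos"],s["orientation"])
fit2(.012,.031);fit2(.012,.031,("scene",));fit2(-.09,.031)
c=read_camera("scene");I=c["image"][130:290,190:420];cv2.imwrite("pics/s10z.png",cv2.resize(I[...,::-1],None,fx=3.4,fy=3.4,interpolation=cv2.INTER_CUBIC))
E
```

```text
time_s: 33.58
tcp_pos: [0.4534, 0.0792, 0.0549]
orientation: [-179.9, -5.7, 5.6]
ft_force: [-1.2, -1.2, 1.5]
opening: 0.0213
time_s: 34.2
tcp_pos: [0.4535, 0.0792, 0.0547]
orientation: [-179.9, -5.7, 5.6]
ft_force: [0.8, 0.0, -0.8]
opening: 0.0421
time_s: 35.2
tcp_pos: [0.4542, -0.1745, 0.1748]
orientation: [-179.5, -0.1, 5.2]
ft_force: [0.5, -0.3, -0.4]
opening: 0.0421
[ 0.45421067 -0.17452435  0.1747974 ] [-1.79497608e+02 -1.29578330e-01  5.23938431e+00]
['scene', 'top'] 0.304 u y yaw*100 tilt*100 [30.7, 12.5, -0.0, -0.2]
['scene', 'top'] 0.297 u y yaw*100 tilt*100 [31.1, 12.6, 0.3, 0.6]
['scene'] 0.073 u y yaw*100 tilt*100 [35.4, 12.5, 0.3, -2.5]
['scene'] 0.075 u y yaw*100 tilt*100 [35.6, 12.3, -0.2, -2.7]
['scene', 'top'] 0.209 u y yaw*100 tilt*100 [31.9, -90.5, -0.1, -0.3]
['scene', 'top'] 0.208 u y yaw*100 tilt*100 [31.7, -90.3, 0.1, 0.7]
```

View pics/s10z.png

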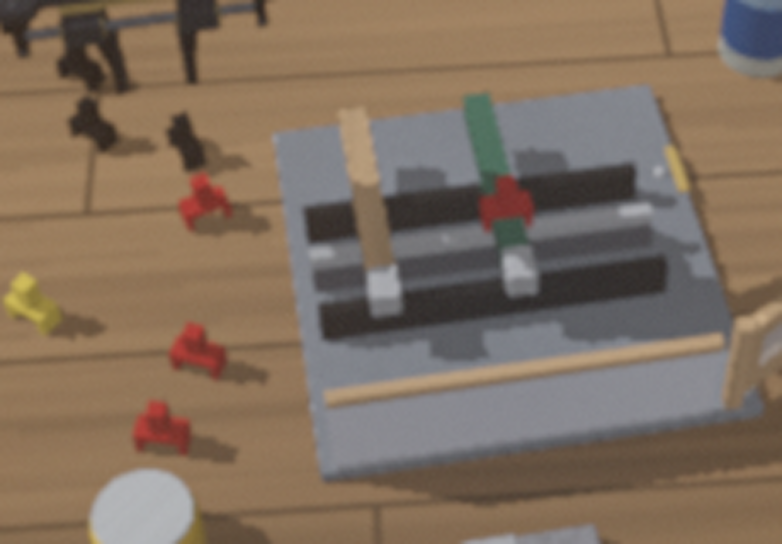

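Both arms are level (tilts within ±0.007 rad) and the green saddle is over the edge at zoom (507,203). Next, the nearest red saddle (zoom (205,200)) for the pale arm.

```bash
python3 -m jog '[[[-0.25,0.24,-1.1],[0,0,10.4]],[[-0.25,0.24,-1.1],[0,0,10.4]],[[-0.25,0.24,-1.1],[0,0,10.4]],[[-0.25,0.24,-1.1],[0,0,10.4]],[[-0.25,0.24,-1.1],[0,0,10.4]],[[-0.25,0.24,-1.1],[0,0,10.4]],[[-0.25,0.24,-1.1],[0,0,10.4]],[[-0.25,0.24,-1.1],[0,0,10.4]]]' 3.6
python3 -m jog '[[[0,0,0],[0,0,8.8]],[[0,0,0],[0,0,8.8]],[[0,0,0],[0,0,8.8]],[[0,0,0],[0,0,0]]]'
python3 - <<'E'
from h import *
c=read_camera("top");c=read_camera("scene");s=state();print(s["tcp_pos"],s["orientation"])
E
```

```text
time_s: 36.75
tcp_pos: [0.4336, -0.1514, 0.0864]
orientation: [-179.4, -0.0, 89.1]
ft_force: [-0.2, 0.0, 0.7]
opening: 0.0364
time_s: 37.25
tcp_pos: [0.4336, -0.1515, 0.0867]
orientation: [-179.4, -0.0, 115.0]
ft_force: [1.6, 0.0, -0.1]
opening: 0.0357
[ 0.43363219 -0.15153168  0.08672726] [-1.79390069e+02 -1.32436987e-02  1.15001573e+02]
```

```bash
python3 -m jog '[[[0.05,-0.3,-2],[0.25,-0.54,0]],[[0,0,-2.3],[0,0,0]],[[0,0,-2],[0,0,0]],[[0,0,0],[0,0,0]]]'
python3 -m jog '[[[0,0,0],[0,0,0]],[[0,0,0],[0,0,0]],[[0,0,0],[0,0,0]],[[0,0,0],[0,0,0]],[[0,0,0],[0,0,0]],[[0,0,0],[0,0,0]]]' 0 4
python3 -m jog '[[[0,0,0],[0,0,0]],[[0,0,0],[0,0,0]],[[0,0,0],[0,0,0]],[[0,0,0],[0,0,0]]]' 3.5
python3 -m jog '[[[0,0,0],[0,0,-10.1]],[[0,0,0],[0,0,-10.1]],[[0,0,0],[0,0,-10.1]],[[0,0,0],[0,0,-10.1]],[[0,0,0],[0,0,-10.1]],[[0,0,0],[0,0,-10.1]],[[0,0,0],[0,0,-10.1]],[[0,0,0],[0,0,-10.1]]]'
python3 -m jog '[[[0,0,0],[0,0,-9.4]],[[0,0,0],[0,0,0]]]'
python3 -m jog '[[[0,0,0],[0,0,0]],[[0,0,0],[0,0,0]],[[0,0,0],[0,0,0]],[[0,0,0],[0,0,0]],[[0,0,0],[0,0,0]],[[0,0,0],[0,0,0]]]' 0 15
```

```text
time_s: 37.85
tcp_pos: [0.4332, -0.1541, 0.0227]
orientation: [-179.9, -0.2, 115.0]
ft_force: [0.4, 0.4, -0.3]
opening: 0.0356
time_s: 38.6
tcp_pos: [0.4344, -0.1548, 0.0243]
orientation: [180.0, 0.0, 115.1]
ft_force: [-0.3, 0.3, 6.1]
opening: 0.0138
time_s: 39.1
tcp_pos: [0.4339, -0.1545, 0.0236]
orientation: [-180.0, -0.0, 115.1]
ft_force: [-0.3, 0.6, -0.4]
opening: 0.0344
time_s: 40.1
tcp_pos: [0.4339, -0.1545, 0.0236]
orientation: [-180.0, -0.0, 34.0]
ft_force: [-0.1, 0.5, -0.0]
opening: 0.0347
time_s: 40.35
tcp_pos: [0.4339, -0.1545, 0.0236]
orientation: [-180.0, -0.0, 25.0]
ft_force: [-0.0, -0.4, -0.4]
opening: 0.0349
time_s: 41.1
tcp_pos: [0.4339, -0.1546, 0.0237]
orientation: [-180.0, -0.0, 24.9]
ft_force: [0.2, -0.3, -1.2]
opening: 0.0136
```

```bash
python3 -m jog '[[[0,0,5],[0,0,0]],[[0,0,5],[0,0,0]],[[2.14,3.42,0],[0,0,-4.85]],[[2.14,3.42,0],[0,0,-4.85]],[[2.14,3.42,0],[0,0,-4.85]],[[2.14,3.42,0],[0,0,-4.85]],[[0,0,0],[0,0,0]],[[0,0,0],[0,0,0]]]'
python3 - <<'E'
from h import *
for i in range(3): c=read_camera("scene")
s=state();print(s["tcp_pos"],s["orientation"],s["opening"])
I=c["image"][130:290,240:470];cv2.imwrite("pics/s11z.png",cv2.resize(I[...,::-1],None,fx=3.4,fy=3.4,interpolation=cv2.INTER_CUBIC))
E
```

```text
time_s: 42.1
tcp_pos: [0.5188, -0.0178, 0.1234]
orientation: [-180.0, 0.1, 5.6]
ft_force: [-0.3, 0.1, 1.4]
opening: 0.014
[ 0.51879084 -0.01861956  0.12356745] [-1.79966104e+02  2.92459493e-02  5.45942664e+00] 0.013754251158576264
```

View pics/s11z.png

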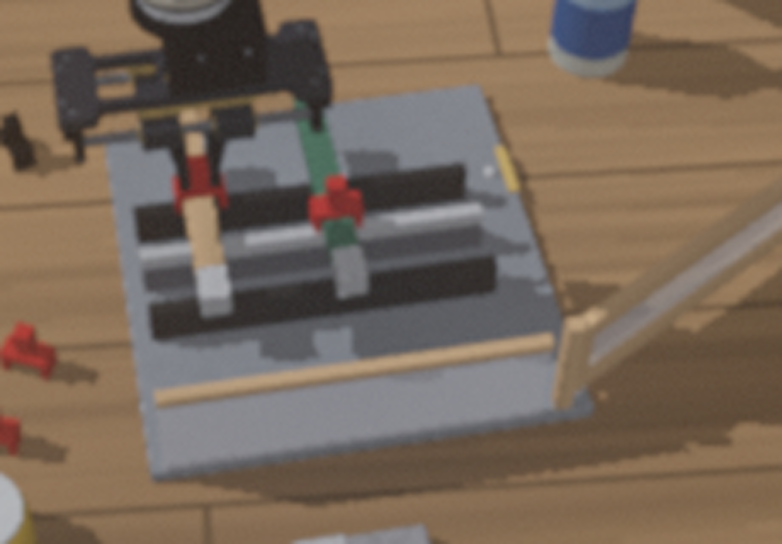

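The saddle is held square over the pale arm (zoom (200,180)), and green is undisturbed. Lowering and releasing.

```bash
python3 -m jog '[[[0.06,0.06,-1.5],[0,0,0]],[[0,0,-1.5],[0,0,0]],[[0,0,-0.8],[0,0,0]],[[0,0,-0.25],[0,0,0]],[[0,0,0],[0,0,0]],[[0,0,0],[0,0,0]]]'
```

```text
time_s: 43.0
tcp_pos: [0.5205, -0.0172, 0.0835]
orientation: [-180.0, -0.1, 5.5]
ft_force: [0.8, -0.0, 0.8]
opening: 0.0136
```

```bash
python3 -m jog '[[[-0.1,-0.03,-0.1],[0,0,0]],[[0,0,0],[0,0,0]],[[0,0,0],[0,0,0]]]'
python3 -m jog '[[[0,0,0],[0,0,0]],[[0,0,0],[0,0,0]],[[0,0,0],[0,0,0]],[[0,0,0],[0,0,0]]]' 3.2
python3 -m jog '[[[0,0,2],[0,0,0]],[[0,0,4],[0,0,0]],[[0,0,4],[0,0,0]],[[0,-5,2],[0,0,0]],[[0,-5,2],[0,0,0]],[[0,-5,0],[0,0,0]],[[0,0,0],[0,0,0]]]'
python3 - <<'E'
from f2 import *
s=state();print(s["tcp_pos"],s["orientation"])
fit2(.012,.031);fit2(-.09,.031)
n="scene";c=read_camera(n)
im=cv2.cvtColor(c["image"],cv2.COLOR_RGB2HSV);red=((im[...,0]<8)|(im[...,0]>172))&(im[...,1]>130)&(im[...,2]>70)
k,l,S,ce=cv2.connectedComponentsWithStats(red.astype(np.uint8))
for i in range(1,k):
    if S[i,4]>20: w=at(c,ce[i],.079)[:2];d=w-MID;print(ce[i],w,"stand xy",d@ex[:2],d@ey[:2])
c=read_camera("top");I=c["image"][130:290,180:410];cv2.imwrite("pics/t12z.png",cv2.resize(I[...,::-1],None,fx=3.4,fy=3.4,interpolation=cv2.INTER_CUBIC))
E
```

```text
time_s: 43.38
tcp_pos: [0.5192, -0.0175, 0.0823]
orientation: [-180.0, -0.0, 5.5]
ft_force: [0.4, 0.5, -0.9]
opening: 0.0139
time_s: 43.88
tcp_pos: [0.5191, -0.0175, 0.0822]
orientation: [-180.0, -0.0, 5.5]
ft_force: [-0.2, -0.7, 0.2]
opening: 0.0315
time_s: 44.75
tcp_pos: [0.5196, -0.1711, 0.2226]
orientation: [179.9, -0.1, 5.3]
ft_force: [-0.5, 1.3, 0.3]
opening: 0.0325
[ 0.51962297 -0.17113206  0.22258932] [ 1.79911696e+02 -1.18122586e-01  5.25780524e+00]
['scene', 'top'] 0.292 u y yaw*100 tilt*100 [32.9, 12.7, 0.6, -1.4]
['scene', 'top'] 0.295 u y yaw*100 tilt*100 [34.0, 12.5, 0.7, -1.2]
['scene', 'top'] 0.248 u y yaw*100 tilt*100 [32.3, -90.1, -0.0, -2.4]
['scene', 'top'] 0.249 u y yaw*100 tilt*100 [33.2, -90.0, -0.0, -2.0]
[538.31845494  87.84978541] [0.13159146 0.74892647] stand xy -0.31273337191027517 0.7106724258034328
[338.34558824 188.83823529] [0.50711329 0.08458838] stand xy -0.002614354397420418 0.013400646137698776
[299.21969697 193.84848485] [ 0.51636724 -0.01787891] stand xy -0.0032240632133210497 -0.0894818571066702
[247.62337662 232.66233766] [ 0.632227   -0.14765579] stand xy 0.09966374560157439 -0.22976593245960994
[237.13017751 255.49704142] [ 0.69750955 -0.17019456] stand xy 0.1624854970417616 -0.25845799007219233
```

View pics/t12z.png

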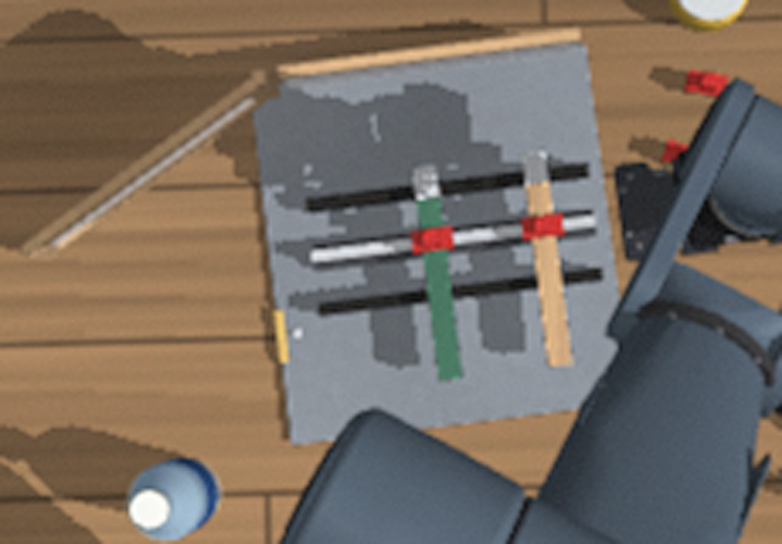

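Both saddles sit on the edge line (zoom (433,238) and (543,225)), the arms are unmoved, and the leaf is open, running from (260,78) to (40,250). Next I'll shut the fingers and go round to the leaf's outer side.

```bash
python3 -m jog '[[[0.5,5.8,0],[0,0,0]],[[0.5,5.8,0],[0,0,0]],[[0.5,5.8,0],[0,0,0]],[[0.5,5.8,0],[0,0,0]],[[0.5,5.8,0],[0,0,0]],[[0.5,5.8,0],[0,0,0]],[[0.5,5.8,0],[0,0,0]],[[0.5,5.8,0],[0,0,0]]]' 0 20
python3 -m jog '[[[0.6,5.8,0],[0,0,0]],[[0.6,5.8,0],[0,0,0]],[[0.6,5.8,0],[0,0,0]],[[0,0,0],[0,0,0]],[[0,0,0],[0,0,0]]]'
python3 - <<'E'
from f2 import *
H=MID+.166*ex[:2]+.152*ey[:2];print("hinge",H,state()["tcp_pos"],state()["orientation"],state()["opening"])
c=read_camera("scene")
for o in outline_of("scene","leaf")[:2]:
    p=np.argwhere(o["pixels"])[:,::-1].astype(np.int32);h=cv2.approxPolyDP(cv2.convexHull(p),3,True)[:,0]
    print(o["p"],[(q.tolist(),np.round(at(c,q,.101)[:2],3).tolist()) for q in h])
cv2.imwrite("pics/s13.png",c["image"][...,::-1])
E
```

```text
time_s: 46.25
tcp_pos: [0.5589, 0.2988, 0.2222]
orientation: [-180.0, -0.0, 5.6]
ft_force: [0.6, -0.7, 0.5]
opening: 0.0001
time_s: 46.88
tcp_pos: [0.5764, 0.4703, 0.2215]
orientation: [179.9, 0.1, 5.6]
ft_force: [0.1, 0.5, -0.1]
opening: 0.0006
hinge [0.66166721 0.23871062] [0.5764057  0.47028166 0.22145913] [1.79944899e+02 5.08739860e-02 5.58359385e+00] 0.0005897250543033253
0.91 [([482, 176], [0.512, 0.457]), ([473, 197], [0.581, 0.415]), ([409, 242], [0.706, 0.231]), ([415, 219], [0.639, 0.258]), ([478, 175], [0.508, 0.448])]
```

View pics/s13.png

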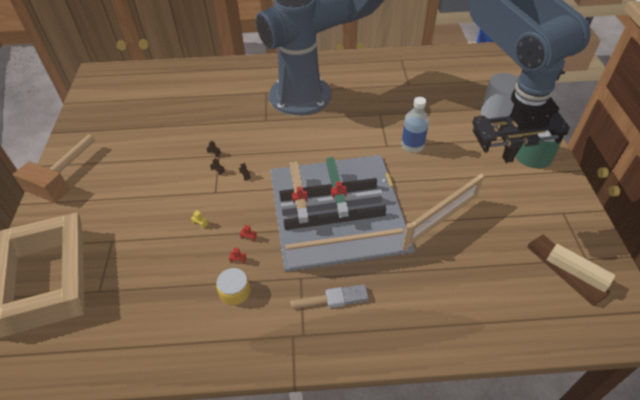

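The gripper is on the outer side of the leaf at scene (525,140). The leaf's free end is at (482,178), i.e. world (0.512,0.457), which agrees with about 61° open. Going down and sweeping.

```bash
python3 -m jog '[[[0,0,-5],[0,0,0]],[[0,0,-5],[0,0,0]],[[0,0,-4.4],[0,0,0]],[[0,0,0],[0,0,0]]]'
python3 -m jog '[[[-1.49,-1,0],[0,0,0]],[[-1.49,-1,0],[0,0,0]],[[-2.08,-1.43,0],[0,0,0]],[[-2.08,-1.43,0],[0,0,0]],[[-1.47,-1.5,0],[0,0,0]],[[-1.47,-1.5,0],[0,0,0]],[[-1.19,-1.73,0],[0,0,0]],[[-1.19,-1.73,0],[0,0,0]]]'
python3 -m jog '[[[-0.86,-1.91,0],[0,0,0]],[[-0.86,-1.91,0],[0,0,0]],[[-0.54,-2.03,0],[0,0,0]],[[-0.54,-2.03,0],[0,0,0]],[[-0.14,-1.25,0],[0,0,0]],[[-0.14,-1.25,0],[0,0,0]],[[0,0,0],[0,0,0]]]'
python3 - <<'E'
from f2 import *
c=read_camera("scene");s=state();print(s["tcp_pos"],s["ft_force"])
for o in outline_of("scene","leaf")[:1]:
    p=np.argwhere(o["pixels"])[:,::-1].astype(np.int32);h=cv2.approxPolyDP(cv2.convexHull(p),3,True)[:,0]
    print(o["p"],[(q.tolist(),np.round(at(c,q,.101)[:2],3).tolist()) for q in h])
E
```

```text
time_s: 47.48
tcp_pos: [0.5745, 0.467, 0.074]
orientation: [179.8, 0.5, 5.4]
ft_force: [-0.4, -0.4, -1.0]
opening: 0.0003
time_s: 48.48
tcp_pos: [0.4546, 0.3573, 0.0815]
orientation: [-179.8, -0.4, 5.5]
ft_force: [1.2, -0.2, 0.1]
opening: 0.0004
time_s: 49.35
tcp_pos: [0.4223, 0.253, 0.0788]
orientation: [-180.0, -0.1, 5.4]
ft_force: [-0.5, -0.5, -0.2]
opening: 0.0008
[0.42236442 0.25342113 0.0785665 ] [-0.16815314  0.35971221  0.3719747 ]
0.67 [([402, 240], [0.699, 0.216]), ([385, 173], [0.481, 0.209]), ([387, 150], [0.395, 0.228]), ([409, 220], [0.641, 0.243])]
```

```bash
python3 -m jog '[[[0,-0.7,0],[0,0,0]],[[0,-0.4,0],[0,0,0]],[[0,0,0],[0,0,0]]]'
python3 -m jog '[[[0,-0.3,0],[0,0,0]],[[0,-0.3,0],[0,0,0]],[[0,0,0],[0,0,0]]]'
```

```text
time_s: 49.82
tcp_pos: [0.4218, 0.2426, 0.0781]
orientation: [-180.0, -0.0, 5.5]
ft_force: [0.3, 0.6, -0.9]
opening: 0.0006
time_s: 50.2
tcp_pos: [0.4218, 0.2364, 0.0782]
orientation: [180.0, -0.0, 5.6]
ft_force: [0.3, 0.6, 0.3]
opening: 0.0009
```

```bash
python3 -m jog '[[[0,-0.3,0],[0,0,0]],[[0,-0.2,0],[0,0,0]],[[0,0,0],[0,0,0]]]'
python3 -m jog '[[[0,-0.2,0],[0,0,0]],[[0,-0.2,0],[0,0,0]],[[0,0,0],[0,0,0]]]'
python3 - <<'E'
from f2 import *
c=read_camera("scene");s=state();print(s["tcp_pos"],s["ft_force"])
for n in("scene","top"):
  c=read_camera(n)
  for o in outline_of(n,"leaf")[:1]:
    p=np.argwhere(o["pixels"])[:,::-1].astype(np.int32);h=cv2.approxPolyDP(cv2.convexHull(p),2,True)[:,0]
    for q in h: d=at(c,q,.101)[:2]-MID;print(n,q,np.round([d@ex[:2],d@ey[:2]],3))
I=read_camera("scene")["image"][110:270,260:490];cv2.imwrite("pics/s14z.png",cv2.resize(I[...,::-1],None,fx=3.4,fy=3.4,interpolation=cv2.INTER_CUBIC))
E
```

```text
time_s: 50.58
tcp_pos: [0.4214, 0.231, 0.0781]
orientation: [180.0, 0.0, 5.5]
ft_force: [0.1, 0.9, 0.7]
opening: 0.0003
time_s: 50.95
tcp_pos: [0.4217, 0.2296, 0.0782]
orientation: [-179.8, -0.1, 5.4]
ft_force: [-1.1, 11.1, -1.2]
opening: 0.0005
[0.42160165 0.22955003 0.07817682] [-2.262338   11.13381673 -1.00879375]
scene [366 293] [0.324 0.012]
scene [364 300] [0.34  0.005]
scene [338 305] [ 0.342 -0.052]
scene [292 307] [ 0.33  -0.149]
scene [290 304] [ 0.322 -0.152]
scene [292 299] [ 0.311 -0.146]
scene [337 287] [ 0.299 -0.046]
scene [362 284] [0.301 0.009]
top [268 214] [-0.03   0.138]
top [260 205] [0.001 0.159]
top [256 156] [0.155 0.155]
top [261 158] [0.147 0.14 ]
top [265 172] [0.102 0.132]
```

View pics/s14z.png

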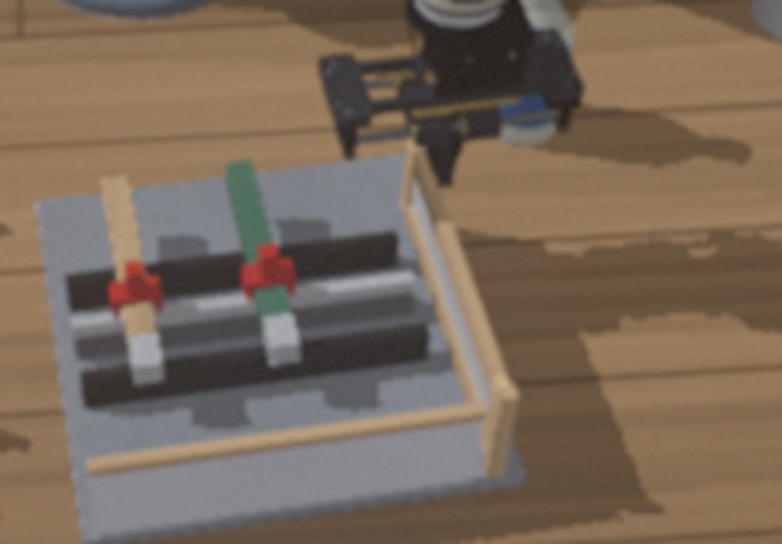

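The leaf lies along the stand's +y end, and the push ran up against a firm stop (11 N, well above the 3 N catch). The arms are still level with their saddles on. Backing off and checking.

```bash
python3 -m jog '[[[0.1,1,0],[0,0,0]],[[0.2,2,0],[0,0,0]],[[0,0,4],[0,0,0]],[[0,0,6],[0,0,0]],[[1,3,3],[0,0,0]],[[2,5,0],[0,0,0]],[[2,5,0],[0,0,0]],[[0,0,0],[0,0,0]]]'
python3 - <<'E'
from f2 import *
s=state();print(s["tcp_pos"],s["ft_force"])
for n in("scene","top"):
  c=read_camera(n)
  for o in outline_of(n,"leaf")[:2]:
    p=np.argwhere(o["pixels"])[:,::-1].astype(np.int32);h=cv2.approxPolyDP(cv2.convexHull(p),2,True)[:,0]
    print(n,o["p"],[np.round([(at(c,q,.101)[:2]-MID)@ex[:2],(at(c,q,.101)[:2]-MID)@ey[:2]],3).tolist() for q in h])
fit2(.012,.031);fit2(-.09,.031)
A=[read_camera(n)["image"][120:290,240:410][...,::-1] for n in("scene",)]+[read_camera("top")["image"][120:290,200:370][...,::-1]]
cv2.imwrite("pics/fin.png",cv2.resize(np.hstack(A),None,fx=2.3,fy=2.3,interpolation=cv2.INTER_CUBIC))
E
```

```text
time_s: 52.25
tcp_pos: [0.4761, 0.3905, 0.2081]
orientation: [-179.9, -0.2, 5.7]
ft_force: [-0.9, -1.1, -0.2]
opening: 0.0005
[0.47607417 0.39053285 0.20809968] [-0.94144466 -1.10467731 -0.18877795]
scene 0.64 [[0.195, 0.127], [0.155, 0.121], [-0.031, 0.122], [-0.105, 0.142], [-0.111, 0.152], [0.149, 0.157]]
top 0.55 [[-0.107, 0.14], [-0.105, 0.156], [-0.092, 0.164], [0.143, 0.159], [0.158, 0.151], [0.128, 0.136], [-0.093, 0.133]]
['scene', 'top'] 0.196 u y yaw*100 tilt*100 [33.4, 12.7, 0.2, -6.4]
['scene', 'top'] 0.196 u y yaw*100 tilt*100 [32.7, 12.7, 0.1, -6.0]
['scene', 'top'] 0.347 u y yaw*100 tilt*100 [33.5, -90.3, 0.1, -3.4]
['scene', 'top'] 0.352 u y yaw*100 tilt*100 [33.7, -90.2, -0.0, -3.4]
```

View pics/fin.png

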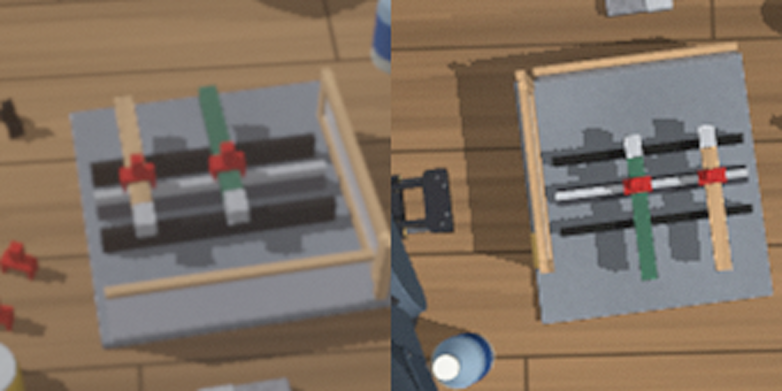

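The leaf is shut against the post end. The network masks give a slightly negative tilt (−0.06 / −0.03), so I'll check levelness independently with colour masks of the wooden parts.

```bash
cat > f3.py <<'E'
from f2 import *
def cost3(k,obs):
    o,x,yy,zz=frame([k[0]/1e3,k[1]/1e3,k[2]/100,k[3]/100]);r=0
    for c,M,W in obs:
        m=np.zeros((3200,5120),np.uint8)
        q=np.array([proj(c,o+min(p[0],.07)*x+p[1]*yy+p[2]*zz) for p in PT])
        cv2.fillPoly(m,[cv2.convexHull(((q+.5)*128).astype(np.int32))],255,shift=4)
        m=cv2.resize(m,(640,400),interpolation=cv2.INTER_AREA)/255.
        r+=1-(np.minimum(m,M)*W).sum()/(np.maximum(m,M)*W).sum()
    return r
def fit3(cs,y0,kind,u0=.031):
    obs=[]
    for c in cs:
        im=cv2.cvtColor(c["image"],cv2.COLOR_RGB2HSV);H,S,V=[im[...,i].astype(int) for i in range(3)]
        red=((H<8)|(H>172))&(S>130)&(V>70)
        M=((H>55)&(H<95)&(S>70)) if kind=="green" else ((H>=9)&(H<25)&(S>60)&(V>60))
        P=np.append(MID,.061)+y0*ey;roi=np.zeros((400,640),np.uint8)
        q=np.array([proj(c,P+a*ex+b*ey) for a,b in((-.145,-.03),(-.145,.03),(.055,.03),(.055,-.03))]).astype(np.int32)
        cv2.fillPoly(roi,[q],1);M=(M&(roi>0)).astype(float)
        obs.append((c,M,cv2.dilate(red.astype(np.uint8),np.ones((3,3)))==0))
    for sub in (obs,obs[:1]):
        res=[]
        for t in(-10,-5,0,5,10):
            v=minimize(lambda k:cost3([*k,t],sub),[u0*1e3,y0*1e3,0],method="Nelder-Mead",options=dict(maxiter=60,initial_simplex=np.array([[u0*1e3,y0*1e3,0],[u0*1e3+5,y0*1e3,0],[u0*1e3,y0*1e3+4,0],[u0*1e3,y0*1e3,3]])));res.append((t,round(v.fun,3),round(v.x[0],1)))
        print(kind,[int(o[1].sum()) for o in sub],res)
def back(c,f,off,size=(230,160)):
    im=c["image"].copy();I=cv2.resize(cv2.imread("pics/"+f),size,interpolation=cv2.INTER_AREA)[...,::-1];im[off[1]:off[1]+size[1],off[0]:off[0]+size[0]]=I;d=dict(c);d["image"]=im;return d
E
python3 - <<'E'
from f3 import *
s=read_camera("scene");t=read_camera("top")
print("now");fit3([s,t],.0125,"green");fit3([s,t],-.09,"pale")
print("ref knocked (tipped, s9z)");fit3([back(s,"s9z.png",(240,130))],.0135,"green",.012)
print("ref before (s10z)");fit3([back(s,"s10z.png",(190,130))],.0125,"green")
E
```

```text
now
green [70, 291] [(-10, np.float64(0.969), np.float64(31.0)), (-5, np.float64(0.963), np.float64(31.4)), (0, np.float64(0.971), np.float64(29.9)), (5, np.float64(0.979), np.float64(30.6)), (10, np.float64(0.992), np.float64(29.6))]
green [70] [(-10, np.float64(0.779), np.float64(49.1)), (-5, np.float64(0.797), np.float64(37.4)), (0, np.float64(0.802), np.float64(49.2)), (5, np.float64(0.813), np.float64(43.6)), (10, np.float64(0.823), np.float64(39.1))]
pale [391, 338] [(-10, np.float64(0.55), np.float64(29.5)), (-5, np.float64(0.526), np.float64(30.5)), (0, np.float64(0.501), np.float64(31.2)), (5, np.float64(0.485), np.float64(30.8)), (10, np.float64(0.497), np.float64(29.6))]
pale [391] [(-10, np.float64(0.288), np.float64(51.7)), (-5, np.float64(0.302), np.float64(50.1)), (0, np.float64(0.328), np.float64(50.7)), (5, np.float64(0.352), np.float64(49.9)), (10, np.float64(0.373), np.float64(49.0))]
ref knocked (tipped, s9z)
green [223] [(-10, np.float64(0.352), np.float64(27.2)), (-5, np.float64(0.379), np.float64(24.8)), (0, np.float64(0.411), np.float64(20.6)), (5, np.float64(0.434), np.float64(27.4)), (10, np.float64(0.456), np.float64(22.5))]
green [223] [(-10, np.float64(0.352), np.float64(27.2)), (-5, np.float64(0.379), np.float64(24.8)), (0, np.float64(0.411), np.float64(20.6)), (5, np.float64(0.434), np.float64(27.4)), (10, np.float64(0.456), np.float64(22.5))]
ref before (s10z)
green [83] [(-10, np.float64(0.72), np.float64(67.0)), (-5, np.float64(0.762), np.float64(37.8)), (0, np.float64(0.758), np.float64(51.4)), (5, np.float64(0.786), np.float64(34.4)), (10, np.float64(0.773), np.float64(69.0))]
green [83] [(-10, np.float64(0.72), np.float64(67.0)), (-5, np.float64(0.762), np.float64(37.8)), (0, np.float64(0.758), np.float64(51.4)), (5, np.float64(0.786), np.float64(34.4)), (10, np.float64(0.773), np.float64(69.0))]
```

Run:
```python
from f3 import *
c=read_camera("scene");g=lambda I:cv2.resize(I,None,fx=8,fy=8,interpolation=cv2.INTER_CUBIC)
now=g(c["image"]);ref=dict(s10=back(c,"s10z.png",(190,130)),s14=back(c,"s14z.png",(260,110)),s8=back(c,"s8z.png",(240,130)))
def pr(u,y): return proj(c,np.append(MID,.068)+y*ey+u*ex)
for name,y in(("green",.0125),("pale",-.0903)):
  for e,x in(("wood",-.125),("steel",.062),("mid_wood",-.07)):
    p=(pr(x,y)*8).astype(int)
    for r,R in ref.items():
        R=g(R["image"]);T=R[p[1]-56:p[1]+56,p[0]-56:p[0]+56];S=now[p[1]-96:p[1]+96,p[0]-96:p[0]+96]
        m=cv2.matchTemplate(S,T,cv2.TM_CCOEFF_NORMED);_,v,_,l=cv2.minMaxLoc(m);print(name,e,r,"shift px",((l[0]-40)/8,(l[1]-40)/8),round(v,2))
print("expected wood row shift for tilt -0.1:",proj(c,np.append(MID,.068-.013)-.125*ex)-proj(c,np.append(MID,.068)-.125*ex),"steel",proj(c,np.append(MID,.068+.007)+.062*ex)-proj(c,np.append(MID,.068)+.062*ex))
for i in range(2): fit(.0125,.031,("scene",));fit(-.09,.031,("scene",))
```

```text
green wood s10 shift px (0.0, -0.125) 1.0
green wood s14 shift px (0.0, 0.0) 1.0
green wood s8 shift px (-0.625, -1.375) 0.96
green steel s10 shift px (0.0, -1.0) 0.93
green steel s14 shift px (0.0, 0.0) 1.0
green steel s8 shift px (-2.375, -5.0) 0.78
green mid_wood s10 shift px (-1.0, -4.125) 0.99
green mid_wood s14 shift px (0.0, 0.0) 1.0
green mid_wood s8 shift px (-1.0, -2.75) 1.0
pale wood s10 shift px (0.0, 0.0) 1.0
pale wood s14 shift px (0.0, 0.0) 1.0
pale wood s8 shift px (0.0, 0.0) 1.0
pale steel s10 shift px (-0.125, -0.25) 0.98
pale steel s14 shift px (0.0, 0.0) 1.0
pale steel s8 shift px (-0.25, -0.5) 0.92
pale mid_wood s10 shift px (0.375, 2.0) 0.88
pale mid_wood s14 shift px (0.0, 0.0) 1.0
pale mid_wood s8 shift px (0.0, 0.0) 1.0
expected wood row shift for tilt -0.1: [0.04187064 3.31719606] steel [ 0.02707315 -1.7646307 ]
['scene'] [(-0.1, np.float64(0.267), [32.0, 12.5, -1.4]), (0, np.float64(0.217), [33.8, 12.3, -0.1]), (0.1, np.float64(0.26), [36.3, 12.3, 1.8])]
['scene'] [(-0.1, np.float64(0.357), [33.5, -90.3, -0.5]), (0, np.float64(0.335), [32.8, -90.1, 0.1]), (0.1, np.float64(0.374), [33.6, -90.3, 0.8])]
['scene'] [(-0.1, np.float64(0.282), [36.2, 11.8, -1.5]), (0, np.float64(0.272), [36.0, 12.1, 0.3]), (0.1, np.float64(0.317), [36.4, 11.8, 2.1])]
['scene'] [(-0.1, np.float64(0.334), [36.5, -91.2, -1.1]), (0, np.float64(0.327), [33.9, -90.9, -0.2]), (0.1, np.float64(0.366), [36.8, -91.5, -0.6])]
```

Run:
```python
from f3 import *
c=read_camera("scene")
for nm,y in(("green",.0125),("pale",-.0903)):
  for t in(-10,0,10):
    o,x,yy,zz=frame([.031,y,0,t/100]);print(nm,t,[np.round(proj(c,o+a*x+b*zz),1).tolist() for a,b in((-.1,.011),(.07,.011),(.1,.011),(.1,-.011))])
  # intensity profile along the bar centreline (level)
  o,x,yy,zz=frame([.031,y,0,0]);a,b=proj(c,o-.1*x+.011*zz),proj(c,o+.1*x-.011*zz);L=np.linalg.norm(b-a);d=(b-a)/L
  n=np.array([-d[1],d[0]]);s=np.arange(-6,L+6,.25);f=c["image"].astype(np.float32)
  pr=np.mean([cv2.remap(f,(a[0]+d[0]*s+n[0]*w).astype(np.float32)[None],(a[1]+d[1]*s+n[1]*w).astype(np.float32)[None],cv2.INTER_LINEAR)[0] for w in(-1,0,1)],0)
  G=np.linalg.norm(np.gradient(pr,axis=0),axis=1)
  pk=[i for i in range(1,len(s)-1) if G[i]>G[i-1] and G[i]>=G[i+1] and G[i]>4];print([(np.round(a+d*s[i],1).tolist(),round(float(G[i]),1)) for i in pk])
```

```text
green -10 [[329.5, 160.2], [340.9, 201.2], [343.1, 209.3], [343.1, 215.5]]
green 0 [[329.5, 156.9], [341.0, 202.6], [343.2, 211.5], [343.0, 216.9]]
green 10 [[329.6, 153.9], [341.0, 203.8], [343.2, 213.4], [342.9, 218.2]]
[([329.5, 156.9], 7.8), ([335.1, 181.8], 6.3), ([337.9, 194.0], 9.6), ([339.8, 202.5], 14.8), ([341.8, 211.5], 9.8), ([343.0, 216.7], 12.8), ([344.1, 221.5], 9.0)]
pale -10 [[293.2, 164.8], [301.1, 206.6], [302.7, 214.8], [303.2, 221.0]]
pale 0 [[292.9, 161.5], [301.2, 207.9], [302.9, 217.0], [303.3, 222.4]]
pale 10 [[292.7, 158.6], [301.4, 209.2], [303.0, 219.0], [303.3, 223.7]]
[([292.9, 161.5], 5.4), ([297.1, 186.4], 8.8), ([297.3, 187.6], 7.0), ([297.9, 190.9], 5.5), ([299.3, 199.0], 12.9), ([300.8, 207.9], 6.8), ([302.4, 217.5], 9.9), ([303.2, 222.4], 12.6), ([304.0, 226.8], 8.6)]
```

The edge profiles match the level prediction to about 0.5 px: green rows 156.9/202.5/211.5/216.7, pale 161.5/207.9/217.5/222.4. A tipped arm would be off by 2–3 px. Everything is in place, so I'm handing in.

```bash
python3 -c "
from plant import *
print(state()['time_s']);print(job_done())"
```

```text
53.55
the job is handed in; nothing more can be done
None
```

I balanced both pivot arms that were on the bench (pale and green; no white one was there) on the steel edge, put a red saddle on each, and pushed the leaf shut. The job was handed in at 53.6 s.

**Arms:** both balance with the edge about 31 mm from their middle towards the steel end. After the green arm was marked, it was knocked about 19 mm off balance, with its saddle still on. I gripped it again, levelled it and slid it back, so it now sits at y ≈ +12 mm on the stand instead of −5.

**Last checks:**
- **Level:** the visible edges of both arms match the level position to about 0.5 px. A tipped arm would be 2–3 px off.
- **Saddles:** both read about 3 mm towards −x of the edge line by camera. The green one read much the same (2.3 mm) when the gripper first set it on the edge, so I take most of this as camera bias.
- **Leaf:** it lies along the +y end, and the last push met a firm stop at 11 N, well above the catch's 3 N. It stayed shut after I backed off. I did not feel the snap itself.
- **Bystanders:** I did not touch the wax tin, bottle or brush. They look unmoved in the pictures, but I did not measure them at the end.

**Checks that disagreed:** fits to the network masks gave tilts of −0.03 and −0.06 rad in one run, but near zero in the others. A fit to colour masks was too poor to use. I went by the edge match.

The first grip on the green arm also failed, because I lifted before the fingers had closed. I viewed 14–15 pictures, right at the limit.

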